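Turn the keyboard brush bristles-up in the rotating desk organiser

TASK

Someone put the keyboard brush away bristles-down in the rotating desk organiser, where its bristles get crushed. Turn the organiser so that the brush's pocket points straight to the left, over the laptop, and put the brush back into that same pocket the right way round: handle down and fully home, bristles up in the air. Leave the other three utensils in their pockets and do not shift anything else on the desk.

Things in the scene. Friction and masses are not known exactly. Their poses are not given: they have to be found in the camera images.
- hub (a point): top centre of the rotating desk organiser's grey post, on its upright turning axis, 98 mm above the desk. Round it four slanted white square pockets stand 90 degrees apart like petals on a grey turntable, all alike, a long utensil in each. A black foot under it, 148 mm across, is fixed to the desk.
- turntable: the organiser's turntable, which carries post and pockets; origin on its axis 12 mm above the desk. It turns right round either way with light friction (0.06 N m) and stays where it is left: push sideways on a pocket's outside. Between pockets are open gaps; 66 mm from the axis a pocket's side wall (outside 44 mm wide) spans heights of 36 to 77 mm.
- brush_pocket (a point): the brush's pocket: straight sleeve open at its upper outer end; inside 38 mm wide (y), 26 mm high (x), 75 mm deep, walls 3 mm; its axis leans out from the hub, rising at 40 degrees. Origin: centre of the inner floor, 40 mm from the hub axis, 37 mm above the desk; z up and out along the pocket, x out and down to its lower wall, y level.
- pocket_mouth (a point): centre of the mouth of the brush's pocket, 75 mm up its axis from the inner floor; axes as the pocket's.
- brush_middle (a point): middle of the keyboard brush: 200 mm long, 60 g; wooden handle 128 x 20 mm wide x 14 mm thick, blue head 34 x 32 x 16 mm, stiff white bristles 38 mm long. z from handle end to bristle tips, y across its width, x its thickness. It starts bristles-down, drooping a few degrees from its pocket's axis, handle out; its middle is bare handle, near its balance point.
- brush_bristle_end (a point): the brush's bristle tips, 100 mm from its middle, on its centre line.
- to_laptop (a point): a fixed direction for reference, not a thing: its z axis is the way the brush pocket's axis points when that pocket faces straight to the left as the robot sees it (+y), where the closed black laptop (263 x 385 x 29 mm, fixed) lies beside the organiser, and 40 degrees up. Left of the laptop, at y above 0.5 m and x from 0.29 to 0.71 m, stands a printer 370 mm high.
- ruler: wooden ruler, 180 x 30 x 4 mm, in the pocket opposite the brush's; origin at its middle, z along it.
- marker: white whiteboard marker with red cap, 135 mm long, 18 mm thick, in the pocket 90 degrees anticlockwise (seen from above) of the brush's; origin at its middle, z along it.
- letter_opener: steel letter opener with grey handle, 180 x 18 x 12 mm, blade down in the pocket 90 degrees clockwise of the brush's; origin at its middle, z along it.
- tape_roll: brown roll of packing tape lying flat, 94 mm across, 48 mm high; bystander; origin under its centre.
- rubber_stamp: wooden rubber stamp, 29 x 55 x 73 mm; bystander; origin under its centre.
- carton_c: upright white and teal carton, 60 x 60 x 85 mm; bystander; origin under its centre.
- memo_pad: yellow memo pad, 76 x 76 x 11 mm; bystander; origin under its centre.
- usb_adapter: white and black USB adapter, 86 x 22 x 15 mm; bystander; origin under its centre.

How it is judged:
By the outcome, as a careful person would: the job done as asked, in the order asked, and still so for the second after the job is handed in, with the robot touching nothing.
It also fails if it takes over 64 s, if anything falls off the work surface, if the arm or the gripper's body presses on something with over 40 N, if the wrist force passes 120 N, or if a joint passes its speed limit or range.

ROBOT

A 6-joint arm with a two-finger parallel gripper is mounted at the origin on a cart in front of the work surface, level with it; the furniture and walls round the work are solid. World frame = base frame: x ahead of the robot, y to its left, z up, the work surface at z = 0. Lengths are in mm, angles in rad, forces in N, time in s.
With the tool pointing down it reaches from about 275 to 825 mm from the base axis. Payload 4.9 kg.
Tool frame: the origin (TCP) lies at the very end of the fingers, on their centre line; the grasp point (between the pads) lies 19 mm behind it; y points along the fingers, z is the direction in which the jaws open and shut, and the axes are right-handed (so a half turn about y gives the same grasp; the last joint's range is limited). The gripper opens to 85 mm and grips with 20 to 120 N. Pads are 22 mm wide; open, the fingers measure 114 mm over their backs; the gripper's body (76 mm by 85 mm) begins 54 mm behind the grasp point. The pads swing forward as they close: fully open they stand 13 mm farther back than shut.
Start: joints at [-1.469, 0.326, -0.193, 1.052, 0, 1.437], TCP at [128.502, -534.795, 231.281] pointing down, gripper open.
Joint ranges: [-2.65, 2.65], [-0.97, 1.79], [-1.3, 1.35], [-1.93, 2.1], [-1.47, 1.37], [-3.14, 3.14]. Speed limits (rad/s): [2.57, 2.57, 3.14, 3.14, 3.14, 3.14].

INTERFACE

Orientations are given as [roll, pitch, yaw] about the fixed x, y, z axes, in that order (R = Rz(yaw) Ry(pitch) Rx(roll)).
In Python, from rig import robot gives the robot as it stands.
- The arm moves only by the shell command python3 -m pendant 'ROWS'. ROWS is JSON, one flat list of numbers, 5 for each row, row after row: the finger opening in mm, from 0 to 85.4, then the shift along the tool's x, y, z in mm, then the turn about the tool's y in rad. A call has 1 to 20 rows; each row is the pose to reach, as a shift and turn from the pose commanded when the call began, along the tool's axes at that moment; what a row does not reach only later rows make up. A row lasts 1/10 s, in which the tool goes at most 50 mm and 8.59 degrees, less where a joint would pass 70% of its speed; a pose out of reach is approached as far as the arm can. A call with a gripper value outside its range is refused whole. The fingers move at their own pace and stop on an object; the grip force is fixed at half the most. Time passes only in rows, so rows that repeat a pose let the fingers close. It gives the time, the measured TCP pose, the force and the opening at its end, in the units of the state.
- robot.get_obs(): the state, without advancing time (a new reading comes with each control period).
- robot.get_image(name): name is "scene" or "top"; returns a dict with "pixels" (384x512x3 uint8, red, green, blue), "vfov" (degrees; the focal length in pixels is half the picture's height over the tangent of half this angle, whatever the lens; pixels are square), "cx", "cy" (the principal point, pixels), "position" and "rotation" of the camera in the world. Camera axes: x right, y up, looking along -z (the intrinsics and any distortion apply to the point x, -y, -z); pixel columns grow to the right and rows downward; lengths in mm; the calibration is good to about 2 mm. A picture is of the moment at which its call begins. There is no depth.
- robot.finish_job(): hands the job in, once; it reports no verdict.
The state is a dict: "time_s": time; "joint_pos": joint angles; "dq": joint speeds; "joint_efforts": joint torques, N m; "tcp_pos": TCP position; "tool_rot": TCP orientation; "contact_force": force on the tool from outside, world axes, zero at the start; "wrist_torque": the same for the moment, N m; "width": finger opening in mm.
Only numpy, scipy, OpenCV 4.12 (cv2) and the standard library are available. Lean on these libraries where they do the work, as an engineer would, in place of code of your own. Each camera call takes 0.05 s, during which the arm holds its last target.

## Working session

There is one attempt and no reset: what is moved stays moved. The work goes in short steps, Python scripts to look and compute and a shell command to move; the robot and the scene stay as the last step left them, time stands still between calls to the robot, and variables do not carry over. Pictures are saved under pics/ and viewed, and the job is handed in when it is done.

```bash
ls -la; mkdir -p pics; python3 - <<'E'
from rig import robot
import cv2
o=robot.get_obs()
for k,v in o.items(): print(k,v)
for n in ("scene","top"):
    i=robot.get_image(n)
    cv2.imwrite(f"pics/{n}0.png",i["pixels"][:,:,::-1])
    print(n,{k:v for k,v in i.items() if k!="pixels"})
E
```

```text
total 12
drwxr-xr-x  3 agent agent 4096 Dec  6 12:37 .
drwxr-xr-x 23 root  root  4096 Dec  6 12:37 ..
drwxr-xr-x  2 agent agent 4096 Dec  6 12:37 pics
time_s 0.0
joint_pos [-1.46918258e+00  3.26958278e-01 -1.93564864e-01  1.05200011e+00
  1.25168652e-05  1.43659935e+00]
dq [-0.00024789 -0.00066858 -0.00085433  0.00085063 -0.00248326  0.0013815 ]
joint_efforts [ 1.41347158e-06 -4.43401515e+01  2.62438327e+01  1.54118804e-02
 -1.99183869e-04 -7.52741698e-06]
tcp_pos [ 128.45521    -534.20107113  230.50121376]
tool_rot [-1.57250605e+00  2.43457393e-04 -2.90578215e+00]
contact_force [-0.65270025  0.74259087 -0.15789795]
wrist_torque [-0.0137681   0.05062386 -0.00744738]
width 85.36636735193466
scene {'vfov': 47.97204266243267, 'cx': 257.38539365383446, 'cy': 186.95851762761194, 'position': array([ 204.89834727, -789.65780172,  669.9256141 ]), 'rotation': array([ 0.87740425,  0.01812731, -0.53838193])}
top {'vfov': 47.16385828581646, 'cx': 259.9218559862397, 'cy': 185.77377508061164, 'position': array([ 338.59858689, -199.71728377,  991.54029309]), 'rotation': array([ 0.24994841,  0.00535462, -1.66597454])}
```

View pics/scene0.png

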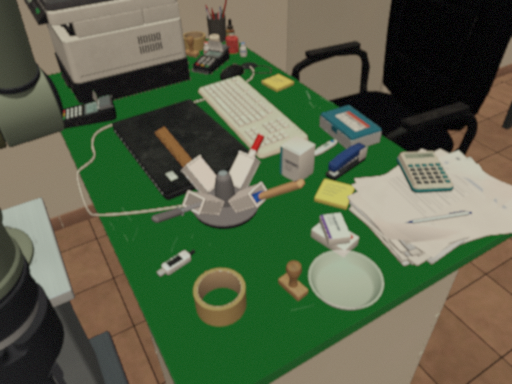

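View pics/top0.png

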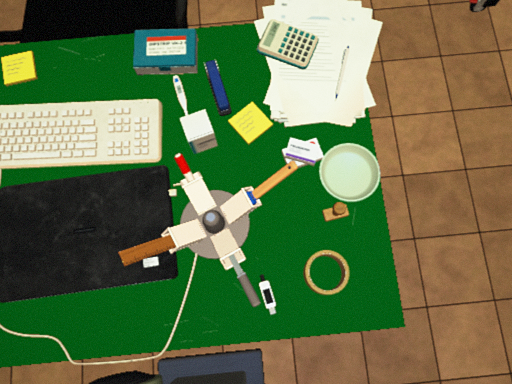

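```bash
cat > h.py <<'E'
import numpy as np, cv2
from scipy.spatial.transform import Rotation as R
from rig import robot
def cam(i):
    f=192/np.tan(np.radians(i["vfov"]/2)); Rm=R.from_euler('xyz',i["rotation"]).as_matrix()
    return dict(f=f,cx=i["cx"],cy=i["cy"],p=np.array(i["position"]),R=Rm)
def proj(c,P):
    q=(np.atleast_2d(P)-c["p"])@c["R"]
    return np.c_[c["cx"]+c["f"]*q[:,0]/-q[:,2], c["cy"]-c["f"]*q[:,1]/-q[:,2]]
def ray(c,u,v):
    d=c["R"]@np.array([(u-c["cx"])/c["f"],-(v-c["cy"])/c["f"],-1]); return d/np.linalg.norm(d)
def atz(c,u,v,z):
    d=ray(c,u,v); return c["p"]+d*(z-c["p"][2])/d[2]
def tri(c1,a,c2,b):
    d1,d2=ray(c1,*a),ray(c2,*b)
    A=np.c_[d1,-d2]; t=np.linalg.lstsq(A,c2["p"]-c1["p"],rcond=None)[0]
    x=c1["p"]+d1*t[0]; y=c2["p"]+d2*t[1]
    return (x+y)/2, np.linalg.norm(x-y)
def snap(tag):
    out={}
    for n in ("scene","top"):
        i=robot.get_image(n); cv2.imwrite(f"pics/{n}{tag}.png",i["pixels"][:,:,::-1])
        np.savez(f"pics/{n}{tag}.npz",**i); out[n]=cam(i)
    return out["scene"],out["top"]
def load(tag):
    return [cam({k:v for k,v in np.load(f"pics/{n}{tag}.npz").items()}) for n in ("scene","top")]
def crop(n,tag,x0,y0,w,h,s,out):
    im=cv2.imread(f"pics/{n}{tag}.png")[y0:y0+h,x0:x0+w]
    im=cv2.resize(im,None,fx=s,fy=s,interpolation=cv2.INTER_CUBIC)
    for k in range(0,w,10):
        cv2.line(im,(k*s,0),(k*s,6 if (x0+k)%50 else 14),(0,255,255),1)
        if (x0+k)%20==0: cv2.putText(im,str(x0+k),(k*s,22),0,.35,(0,255,255))
    for k in range(0,h,10):
        cv2.line(im,(0,k*s),(6,k*s),(0,255,255),1)
        if (y0+k)%20==0: cv2.putText(im,str(y0+k),(8,k*s+4),0,.35,(0,255,255))
    cv2.imwrite(f"pics/{out}.png",im)
E
python3 - <<'E'
from h import *
s,t=snap("1")
print(s["R"]@[0,0,-1],t["R"]@[0,0,-1])
crop("scene","1",140,110,180,130,4,"sc1"); crop("top","1",100,130,230,180,3,"tc1")
E
```

```text
[ 0.38439852  0.66622799 -0.63904463] [ 0.2467275  -0.01834246 -0.96891129]
```

View pics/sc1.png

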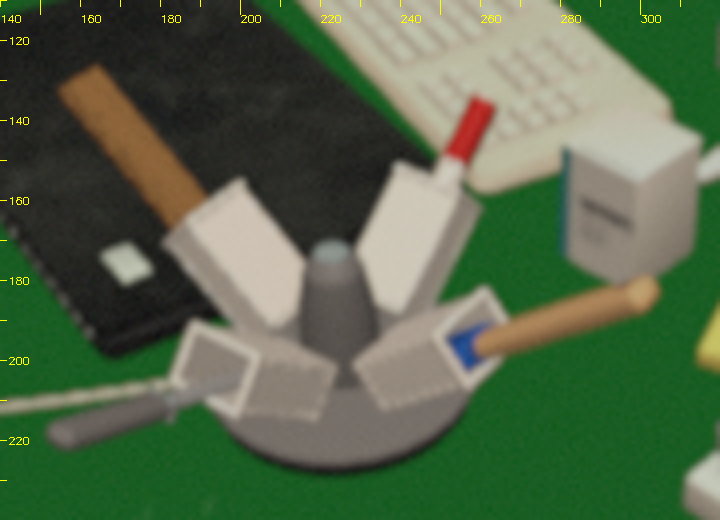

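View pics/tc1.png

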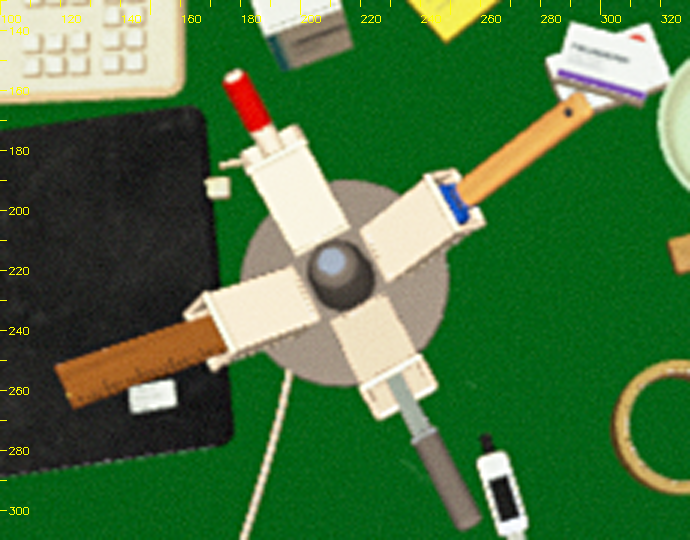

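```bash
cat > org.py <<'E'
from h import *
c40,s40=np.cos(np.radians(40)),np.sin(np.radians(40))
def pocket(hx,hy,yaw,dz=0):
    r=np.array([np.cos(yaw),np.sin(yaw),0]); k=np.array([0,0,1.])
    z=c40*r+s40*k; x=s40*r-c40*k; y=np.cross(k,r)
    o=np.array([hx,hy,dz])+40*r+37*k
    return o,np.c_[x,y,z]
def corner(hx,hy,yaw,sx,sy,dz=0):
    o,M=pocket(hx,hy,yaw,dz); return o+M@[16*sx,22*sy,75]
E
python3 - <<'E'
from org import *
from scipy.optimize import least_squares
s,t=load("1")
# pocket index q: yaw offset (brush 0, marker +90, ruler 180, opener -90)
obs=[(s,0,-1,1,258.5,182),(s,0,-1,-1,247.5,194),(s,-1,-1,1,202.5,199.5),(s,-1,-1,-1,186,190.5),(s,-1,1,-1,180,204.5),(s,-1,1,1,199,213),
(t,0,-1,1,242,188.5),(t,0,-1,-1,256,207),(t,0,1,1,250.5,187),(t,0,1,-1,261,202),
(t,-1,-1,-1,220.5,261),(t,-1,-1,1,240,248.5),(t,-1,1,-1,227,269.5),(t,-1,1,1,245,258.5)]
a=atz(t,213,221,60);print(a)
def f(p):
    r=[]
    for c,q,sx,sy,u,v in obs:
        P=corner(p[0],p[1],p[2]+q*np.pi/2,sx,sy,p[3]); e=proj(c,P)[0]-[u,v]; r+=list(e)
    return np.array(r)
best=None
for y0 in np.linspace(-3,3,13):
    m=least_squares(f,[a[0],a[1],y0,0],loss='soft_l1')
    if best is None or m.cost<best.cost: best=m
print(best.x,np.degrees(best.x[2]),best.cost); print(f(best.x).reshape(-1,2).round(1))
E
```

```text
[ 507.93623175 -109.84802774   60.        ]
[ 508.55169769 -108.04761596   30.26473911   -2.22607162] 1734.0418191228978 9.607760995474449
[[ 1.5 -0.3]
 [ 0.3 -1. ]
 [ 0.3 -0.8]
 [ 0.7  0.3]
 [ 1.4  0.7]
 [-1.6  0.3]
 [ 0.   0.2]
 [-3.7 -0.4]
 [ 0.4 -0.1]
 [-0.1  2.2]
 [ 0.3 -0.7]
 [-0.1  1. ]
 [-0.4  0.6]
 [ 0.3  1. ]]
```

```bash
python3 - <<'E'
from org import *
s,t=load("1")
hx,hy,yaw=508.5,-108,np.radians(1734.04)
for n,c in(("scene",s),("top",t)):
    im=cv2.imread(f"pics/{n}1.png"); im=cv2.resize(im,None,fx=3,fy=3,interpolation=cv2.INTER_CUBIC)
    for q in range(4):
        o,M=pocket(hx,hy,yaw+q*np.pi/2)
        for L in ([(-16,-22,75),(-16,22,75),(16,22,75),(16,-22,75),(-16,-22,75)],[(-16,-22,75),(-16,-22,0),(-16,22,0),(-16,22,75)]):
            p=proj(c,o+np.array(L)@M.T)*3
            cv2.polylines(im,[p.astype(int)],False,[(0,0,255),(0,255,0),(255,0,255),(255,255,0)][q],1)
    a=np.linspace(0,6.3,60); 
    for r,z in((74,5),(3,98)):
        cv2.polylines(im,[(proj(c,np.c_[hx+r*np.cos(a),hy+r*np.sin(a),0*a+z])*3).astype(int)],True,(0,255,255),1)
    x0,y0=(140,110) if n=="scene" else (130,130)
    cv2.imwrite(f"pics/ov_{n}1.png",im[y0*3:y0*3+480,x0*3:x0*3+600])
print("handle end",tri(s,(302,183),t,(293,164)))
for nm,a,b in (("tape",(220,310),(327,273)),("usb",(174,264),(267,293)),("stamp",(293,293),(336,214))):
    print(nm,tri(s,a,t,b), atz(t,*b,10))
for nm,b,z in(("carton",(196,126),85),("cards",(302,152),5),("memo",(250,123),11),("laptop corner br",(177,275),29),("tr",(165,167),29),("cardlow",(283,153),20)): print(nm,atz(t,*b,z))
E
```

```text
handle end (array([ 591.46432338, -285.90422005,  153.50099434]), np.float64(2.634747451678677))
tape (array([ 376.60303895, -348.2565969 ,  -10.69917423]), np.float64(4.778767292635753)) [ 378.08269557 -345.80543128   10.        ]
usb (array([ 345.11467297, -210.17868757,   -0.6713553 ]), np.float64(6.583719678517227)) [ 348.22386586 -210.77204122   10.        ]
stamp (array([ 509.72122505, -387.23611826,  -10.17398627]), np.float64(0.026542894927370317)) [ 506.28734751 -383.46437819   10.        ]
carton [718.47298326 -89.48741331  85.        ]
cards [ 662.12916795 -325.04957956    5.        ]
memo [ 744.589094   -209.39903599   11.        ]
laptop corner br [403.83994022 -21.71594423  29.        ]
tr [648.71939848  -6.14609732  29.        ]
cardlow [ 659.05337089 -278.94368041   20.        ]
```

View pics/ov_scene1.png

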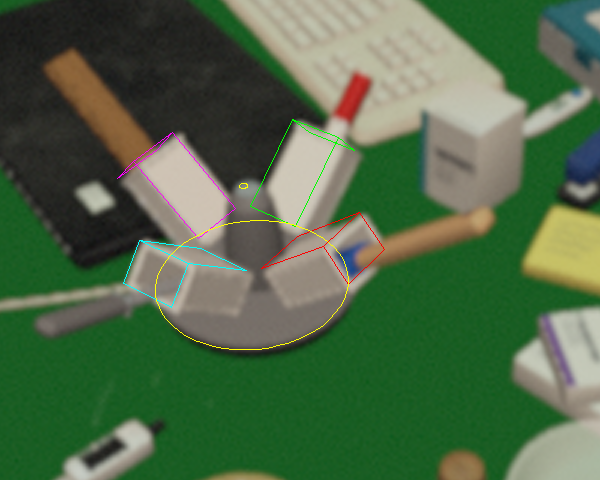

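View pics/ov_top1.png

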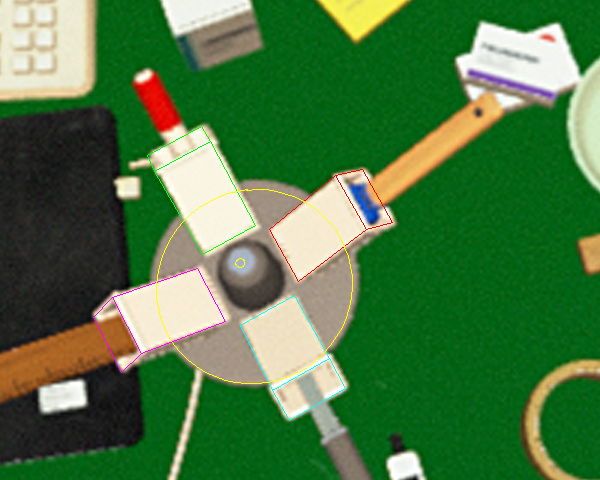

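```bash
python3 - <<'E'
from h import *
crop("scene","1",165,145,110,90,7,"sc2"); crop("top","1",155,165,115,110,6,"tc2")
s,t=load("1")
for z in (0,12): print(atz(t,214.8,224.2,z))
print(tri(s,(220.5,172),t,(210,217)), atz(t,210,217,98),atz(s,220.5,172,98))
E
```

```text
[ 511.09456986 -107.63520872    0.        ]
[ 509.00695748 -108.74962122   12.        ]
(array([ 508.53654584, -107.54811514,   98.10439366]), np.float64(2.8456857785726855)) [ 509.94169425 -107.93025624   98.        ] [ 507.13416808 -107.26521665   98.        ]
```

View pics/sc2.png

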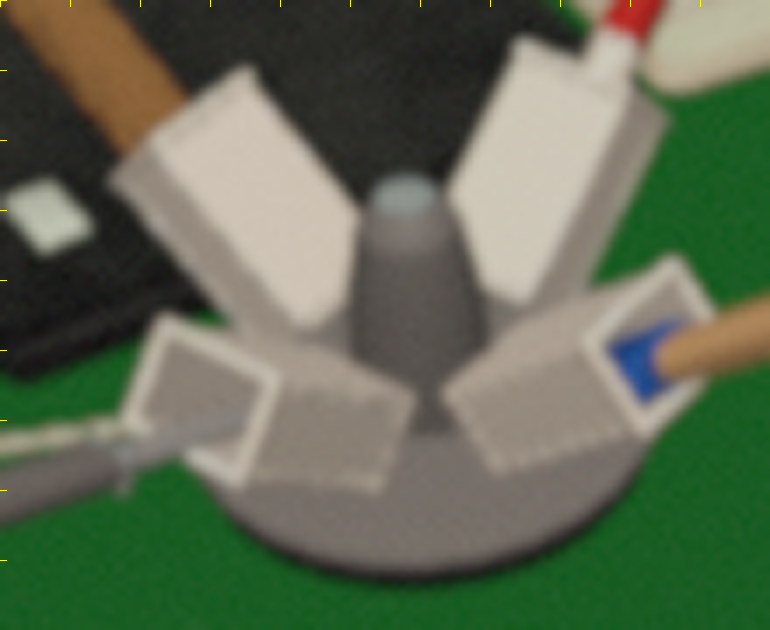

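View pics/tc2.png

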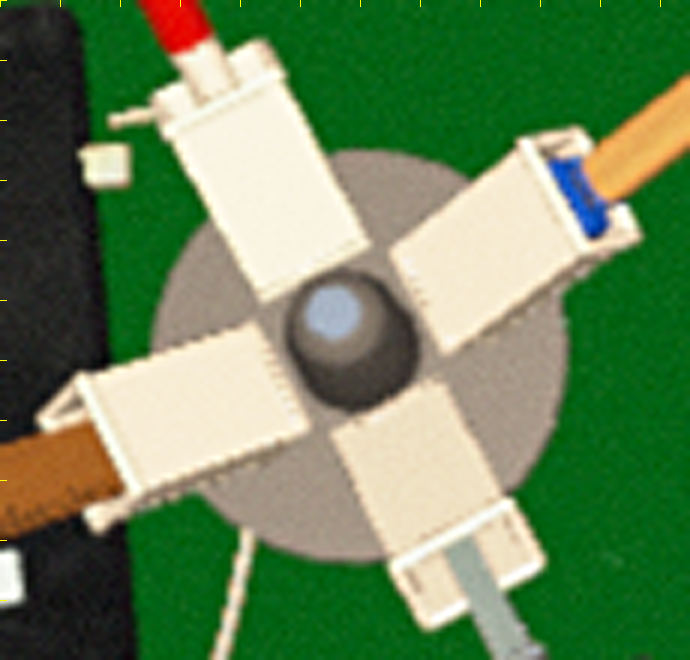

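```bash
cat >> org.py <<'E'
def overlay(tag,hx,hy,yaw,boxes={"scene":(165,145,110,90,7),"top":(155,165,115,110,6)},extra=None,out=None):
    for n,c in zip(("scene","top"),load(tag)):
        x0,y0,w,h,S=boxes[n]
        im=cv2.imread(f"pics/{n}{tag}.png")[y0:y0+h,x0:x0+w]; im=cv2.resize(im,None,fx=S,fy=S,interpolation=cv2.INTER_CUBIC)
        f=lambda P:((proj(c,P)-[x0,y0]+.5)*S).astype(int)
        for q in range(4):
            o,M=pocket(hx,hy,yaw+q*np.pi/2)
            for L in ([(-16,-22,75),(-16,22,75),(16,22,75),(16,-22,75),(-16,-22,75)],[(-16,-22,75),(-16,-22,0),(-16,22,0),(-16,22,75)]):
                cv2.polylines(im,[f(o+np.array(L)@M.T)],False,[(0,0,255),(0,255,0),(255,0,255),(255,255,0)][q],1)
        a=np.linspace(0,6.3,60)
        for r,z in((74,12),(3,98)):
            cv2.polylines(im,[f(np.c_[hx+r*np.cos(a),hy+r*np.sin(a),0*a+z])],True,(0,255,255),1)
        for L in (extra or []): cv2.polylines(im,[f(np.array(L))],False,(0,140,255),1)
        cv2.imwrite(f"pics/ov_{n}_{out or tag}.png",im)
E
python3 - <<'E'
from org import *
overlay("1",508.5,-107.7,np.radians(-66))
E
```

```text
(no output)
```

View pics/ov_scene_1.png

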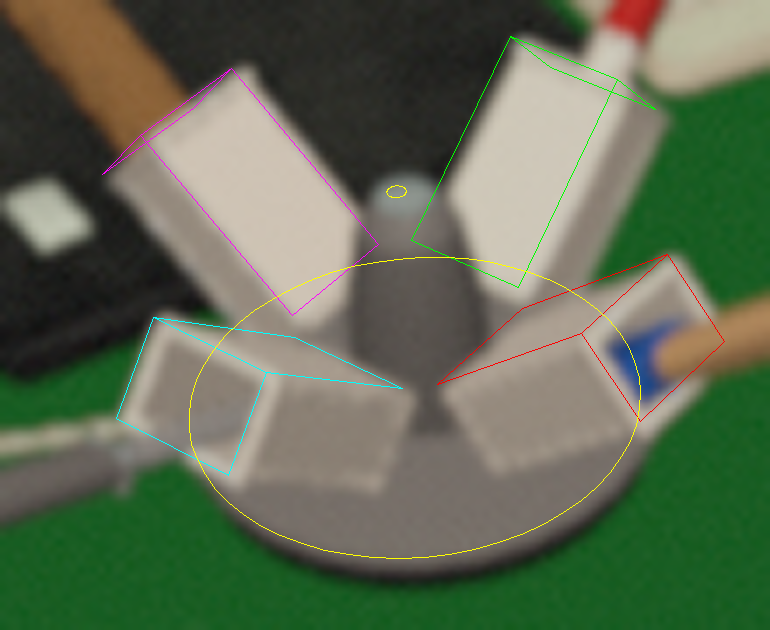

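View pics/ov_top_1.png

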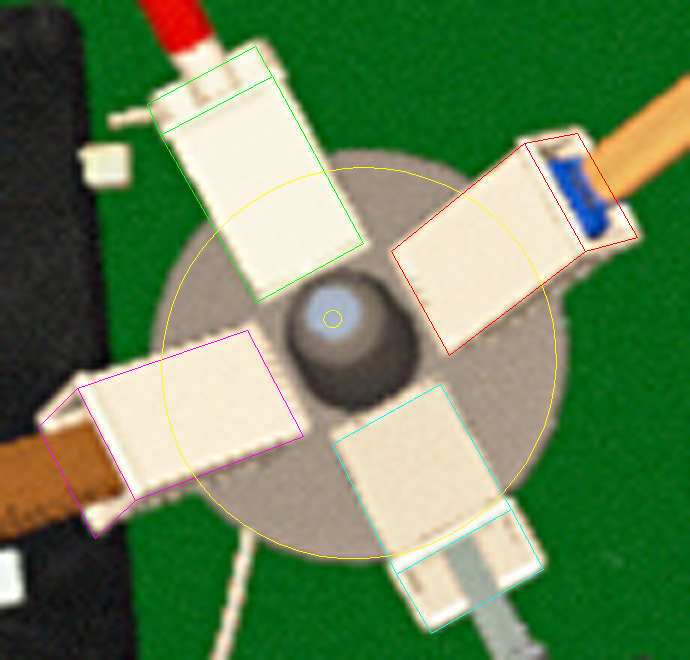

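```bash
cat >> h.py <<'E'
def st():
    o=robot.get_obs(); T=R.from_euler('xyz',o["tool_rot"]).as_matrix()
    print("t %.2f"%o["time_s"],"tcp",np.round(o["tcp_pos"],1),"F",np.round(o["contact_force"],1),"w %.1f"%o["width"],"jaw yaw %.1f"%np.degrees(np.arctan2(T[1,2],T[0,2])),"down",np.round(T[:,1],3),"q",np.round(o["joint_pos"],2))
    return np.array(o["tcp_pos"]),T
def to(*pts,base=None):
    p,T=st()
    for P in pts: print(np.round(P,0),"->",np.round(T.T@(np.array(P)-p),1))
E
python3 - <<'E'
from h import *
h=np.array([508.5,-107.7])
def az(a,r,z): return [*(h+r*np.array([np.cos(np.radians(a)),np.sin(np.radians(a))])),z]
to(az(-111,72,230),az(-111,72,45))
p,T=st();print(T.round(3))
E
```

```text
t 0.20 tcp [ 128.5 -534.4  230.8] F [-0.4  0.5  0.7] w 85.5 jaw yaw -76.5 down [-0.     0.001 -1.   ] q [-1.47  0.33 -0.19  1.05  0.    1.44]
[ 483. -175.  230.] -> [-428.4    1.2 -266.8]
[ 483. -175.   45.] -> [-428.3  186.2 -266.6]
t 0.20 tcp [ 128.5 -534.4  230.8] F [-0.4  0.5  0.7] w 85.5 jaw yaw -76.5 down [-0.     0.001 -1.   ] q [-1.47  0.33 -0.19  1.05  0.    1.44]
[[-0.972 -0.     0.234]
 [-0.234  0.001 -0.972]
 [-0.    -1.    -0.001]]
```

```bash
python3 -m pendant '[0,-428,-20,-266.5,0, 0,-428,-20,-266.5,0, 0,-428,-20,-266.5,0, 0,-428,-20,-266.5,0, 0,-428,-20,-266.5,0, 0,-428,-20,-266.5,0, 0,-428,-20,-266.5,0, 0,-428,-20,-266.5,0, 0,-428,-20,-266.5,0, 0,-428,-20,-266.5,0, 0,-428,-20,-266.5,0, 0,-428,-20,-266.5,0, 0,-428,-20,-266.5,0, 0,-428,-20,-266.5,0, 0,-428,-20,-266.5,0, 0,-428,-20,-266.5,0]'
python3 - <<'E'
from h import *
st()
E
```

```text
time_s: 1.8
tcp_pos: [481.8, -176.6, 251.3]
tool_rot: [-1.571, -0.0, -2.908]
contact_force: [0.4, -0.2, 0.5]
width: -0.0
t 1.80 tcp [ 481.8 -176.6  251.3] F [ 0.4 -0.2  0.5] w -0.0 jaw yaw -76.6 down [-0. -0. -1.] q [-0.5   0.24 -0.25  1.07 -0.    2.41]
```

```bash
python3 -m pendant '[0,0,50,0,0, 0,0,100,0,0, 0,0,150,0,0, 0,0,190,0,0, 0,0,206,0,0, 0,0,206,0,0]'
python3 - <<'E'
from h import *
h=np.array([508.5,-107.7])
def az(a,r,z): return [*(h+r*np.array([np.cos(np.radians(a)),np.sin(np.radians(a))])),z]
to(*[az(a,70,45) for a in list(range(-106,52,8))])
E
```

```text
time_s: 2.4
tcp_pos: [480.0, -175.0, 42.8]
tool_rot: [-1.574, -0.004, -2.907]
contact_force: [-0.4, -0.1, 0.1]
width: 0.1
t 2.40 tcp [ 480.  -175.    42.8] F [-0.4 -0.1  0.1] w 0.1 jaw yaw -76.6 down [-0.005  0.003 -1.   ] q [-0.49  0.47 -0.53  0.58 -0.    2.41]
[ 489. -175.   45.] -> [-9.  -2.3  2.1]
[ 499. -177.   45.] -> [-17.8  -2.3   6.3]
[ 508. -178.   45.] -> [-27.1  -2.4   9.2]
[ 518. -177.   45.] -> [-36.8  -2.4  10.8]
[ 528. -175.   45.] -> [-46.5  -2.5  11.1]
[ 537. -172.   45.] -> [-56.2  -2.5  10. ]
[ 546. -167.   45.] -> [-65.7  -2.5   7.5]
[ 553. -161.   45.] -> [-74.7  -2.6   3.8]
[ 561. -155.   45.] -> [-83.1  -2.6  -1.2]
[ 567. -147.   45.] -> [-90.7  -2.6  -7.3]
[ 571. -138.   45.] -> [-97.5  -2.6 -14.4]
[ 575. -129.   45.] -> [-103.1   -2.6  -22.3]
[ 577. -120.   45.] -> [-107.6   -2.6  -31. ]
[ 578. -110.   45.] -> [-110.9   -2.5  -40.2]
[ 578. -100.   45.] -> [-112.8   -2.5  -49.8]
[576. -91.  45.] -> [-113.4   -2.5  -59.5]
[573. -81.  45.] -> [-112.6   -2.4  -69.3]
[569. -73.  45.] -> [-110.5   -2.4  -78.8]
[564. -65.  45.] -> [-107.1   -2.3  -87.9]
[557. -57.  45.] -> [-102.4   -2.3  -96.5]
```

```bash
python3 -m pendant '[0,-9,0,2,0, 0,-18,0,6,0, 0,-27,0,9,0, 0,-37,0,11,0, 0,-46.5,0,11,0, 0,-56,0,10,0, 0,-66,0,7.5,0, 0,-75,0,4,0, 0,-83,0,-1,0, 0,-91,0,-7,0, 0,-97.5,0,-14,0, 0,-103,0,-22,0, 0,-107.5,0,-31,0, 0,-111,0,-40,0, 0,-113,0,-50,0, 0,-113.5,0,-59.5,0, 0,-112.5,0,-69,0, 0,-110.5,0,-79,0, 0,-108,0,-86,0, 0,-108,0,-86,0]'
python3 - <<'E'
from org import *
st()
snap("2")
overlay("2",508.5,-107.7,np.radians(75))
E
```

```text
time_s: 4.4
tcp_pos: [566.2, -66.0, 45.5]
tool_rot: [-1.571, -0.001, -2.905]
contact_force: [-2.0, -2.1, 2.9]
width: -0.3
t 4.40 tcp [566.2 -66.   45.5] F [-2.  -2.1  2.9] w -0.3 jaw yaw -76.4 down [-0.001 -0.    -1.   ] q [-0.25  0.55 -0.37  0.65 -0.    2.66]
```

View pics/ov_top_2.png

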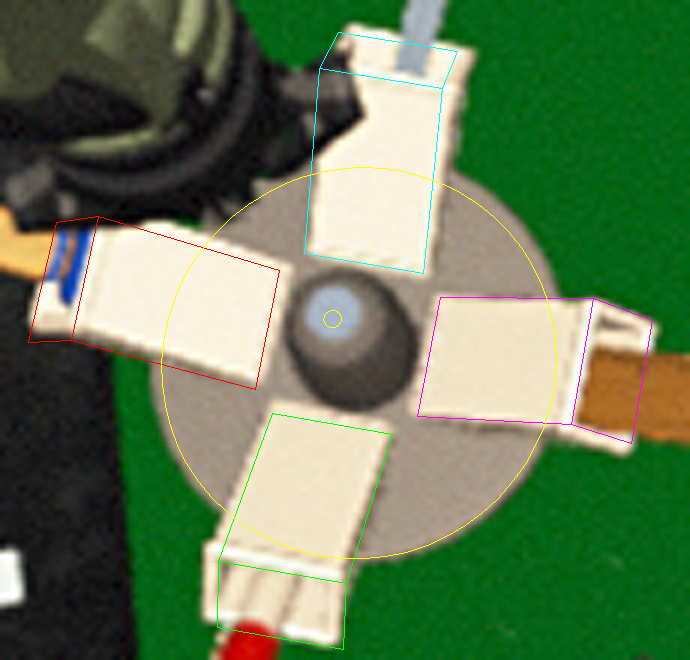

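View pics/scene2.png

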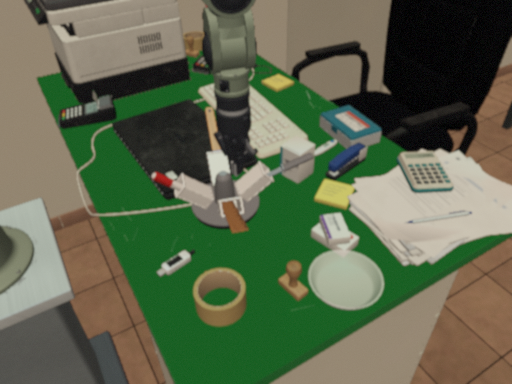

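```bash
python3 -m pendant '[0,3.5,0,-8,0, 0,7.5,0,-14,0, 0,11.5,0,-18.5,0, 0,16.5,0,-22.5,0, 0,16.5,0,-22.5,0, 0,6,0,-14,0, 0,-5,0,-10,0, 0,-8,-60,-10,0, 0,-8,-110,-10,0, 0,40,-160,120,0, 0,80,-180,120,0,0,120,-180,160,0, 0,160,-180,160,0]'
python3 - <<'E'
from org import *
st()
snap("3")
overlay("3",508.5,-107.7,np.radians(90))
E
```

```text
time_s: 5.8
tcp_pos: [491.5, -219.4, 213.8]
tool_rot: [-1.569, 0.003, -2.905]
contact_force: [-0.5, -0.9, 0.1]
width: -0.2
t 5.80 tcp [ 491.5 -219.4  213.8] F [-0.5 -0.9  0.1] w -0.2 jaw yaw -76.4 down [ 0.003 -0.001 -1.   ] q [-0.56  0.31 -0.26  1.    0.    2.35]
```

View pics/ov_top_3.png

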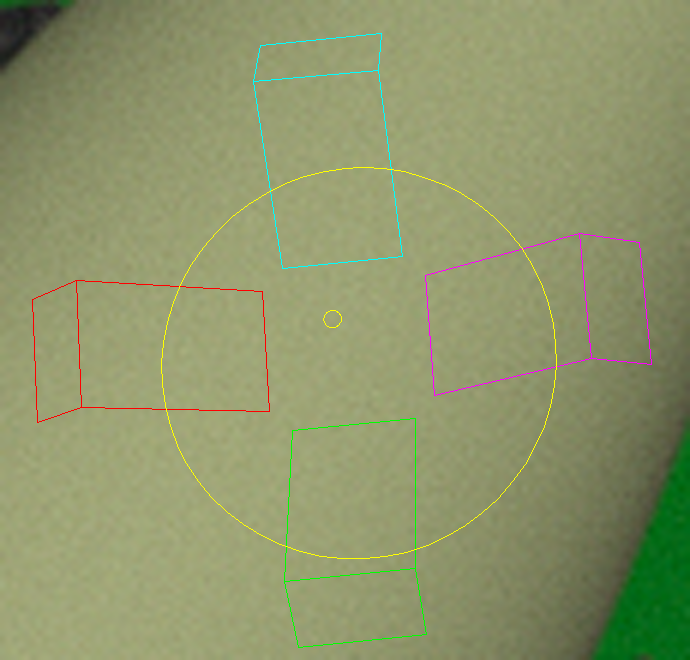

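View pics/scene3.png

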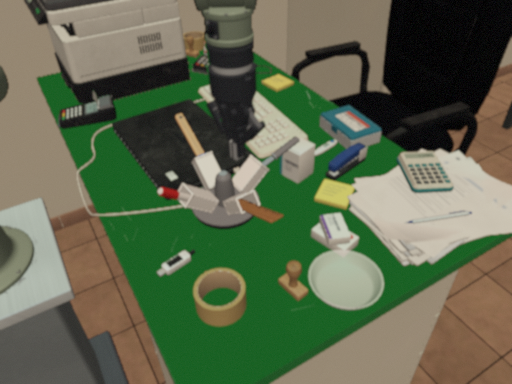

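```bash
python3 - <<'E'
from h import *
to([400,150,320])
E
```

```text
t 5.90 tcp [ 488.5 -221.2  214. ] F [ 0.7  0.7 -0.2] w -0.1 jaw yaw -76.9 down [ 0.001 -0.001 -1.   ] q [-0.56  0.31 -0.26  1.   -0.    2.35]
[400 150 320] -> [   1.8 -106.6 -381.4]
```

```bash
python3 -m pendant '[60,2,-106,-381,-1.34, 60,2,-106,-381,-1.34, 60,2,-106,-381,-1.34, 60,2,-106,-381,-1.34, 60,2,-106,-381,-1.34, 60,2,-106,-381,-1.34, 60,2,-106,-381,-1.34, 60,2,-106,-381,-1.34, 60,2,-106,-381,-1.34, 60,2,-106,-381,-1.34, 60,2,-106,-381,-1.34]'
python3 - <<'E'
from org import *
st()
snap("4")
overlay("4",508.5,-107.7,np.radians(90))
crop("scene","4",140,100,180,130,4,"sc4"); crop("top","4",80,130,230,180,3,"tc4")
E
```

```text
time_s: 7.0
tcp_pos: [399.4, 152.9, 318.3]
tool_rot: [-1.572, 0.0, -1.568]
contact_force: [0.6, -1.0, -0.1]
width: 60.2
t 7.00 tcp [399.4 152.9 318.3] F [ 0.6 -1.  -0.1] w 60.2 jaw yaw 0.2 down [-0.001  0.    -1.   ] q [ 0.19  0.05 -0.32  1.21  0.    1.76]
```

View pics/ov_top_4.png

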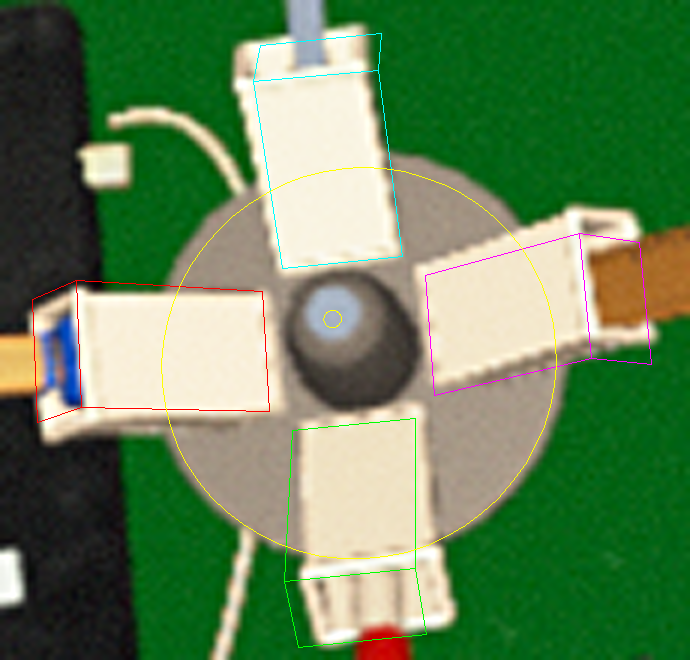

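View pics/ov_scene_4.png

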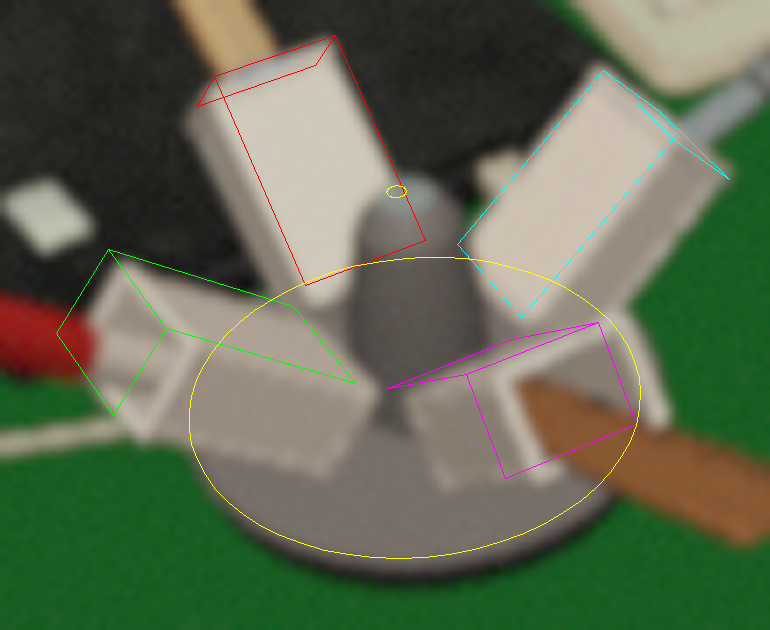

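View pics/tc4.png

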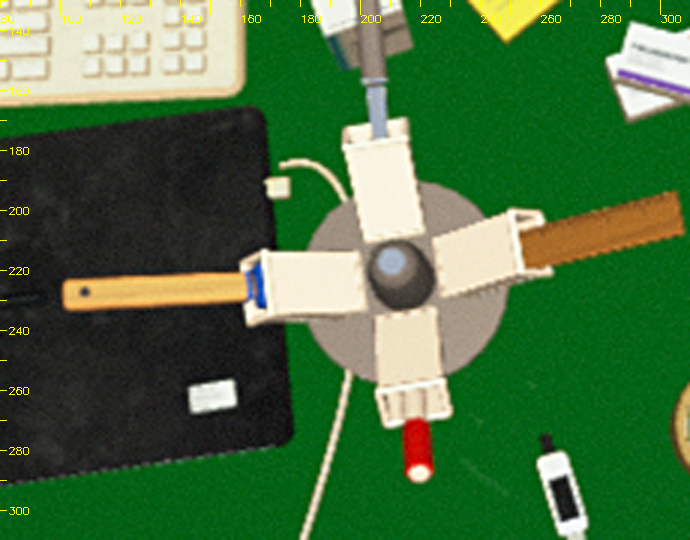

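View pics/sc4.png

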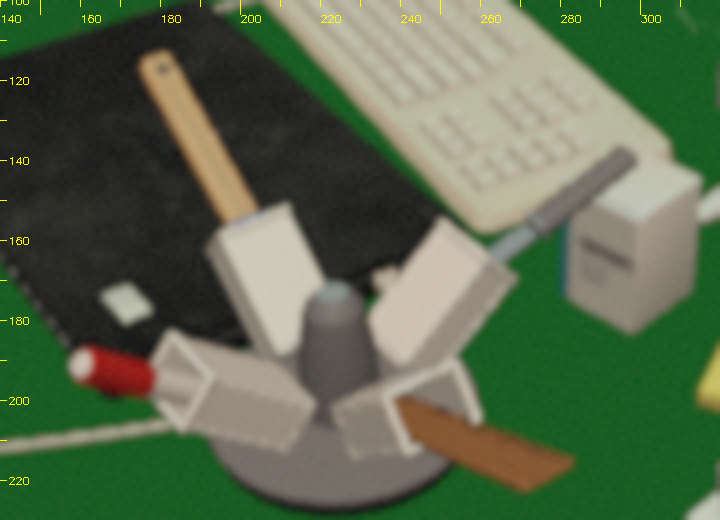

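```bash
cat >> org.py <<'E'
from scipy.optimize import least_squares
def fit(tag,top,scene,yaw0,fixhub=True,hx=508.5,hy=-107.7):
    s,t=load(tag); obs=[(t,)+a for a in top]+[(s,)+a for a in scene]
    def f(p):
        r=[]
        for c,q,sx,sy,u,v in obs:
            e=proj(c,corner(hx+p[1],hy+p[2],p[0]+q*np.pi/2,sx,sy))[0]-[u,v]; r+=list(e)
        return np.r_[r,p[1]/2,p[2]/2]
    m=least_squares(f,[np.radians(yaw0),0,0],loss='soft_l1')
    print("yaw",np.degrees(m.x[0]),m.x[1:],"\n",f(m.x)[:-2].reshape(-1,2).round(1).tolist()); return m.x
E
python3 - <<'E'
from org import *
T=lambda q,sx,sy,x,y:(q,sx,sy,155+x/6-.5,165+y/6-.5)
top=[T(0,-1,-1,78,290),T(0,-1,1,84,410),T(0,1,-1,35,300),T(0,1,1,45,438),
T(2,-1,1,570,212),T(2,-1,-1,600,350),T(2,1,1,635,213),T(2,1,-1,652,338),
T(3,-1,1,240,82),T(3,-1,-1,372,68),T(3,1,1,240,45),T(3,1,-1,364,28),
T(1,-1,-1,303,567),T(1,-1,1,438,548),T(1,1,-1,318,642),T(1,1,1,452,624)]
fit("4",top,[],97)
overlay("4",508.5,-107.7,np.radians(96),out="4b")
s,t=load("4")
a=tri(s,(180,113.5),t,(101.5,228)) 
print("handle end",a)
E
```

```text
yaw 93.53065805241955 [ 2.29736359 -0.90058112] 
 [[-0.3, -0.1], [0.9, 0.9], [-0.4, 2.0], [0.0, -0.6], [1.0, -0.0], [-0.8, -2.4], [-0.0, 0.8], [0.4, 0.1], [0.2, -0.2], [-1.2, -1.0], [0.7, -0.1], [0.1, -0.3], [0.1, 1.5], [-0.8, 1.2], [0.3, -0.0], [-0.8, -0.4]]
handle end (array([502.9162469 ,  98.70874169, 142.69670034]), np.float64(6.003235760280731))
```

View pics/ov_top_4b.png

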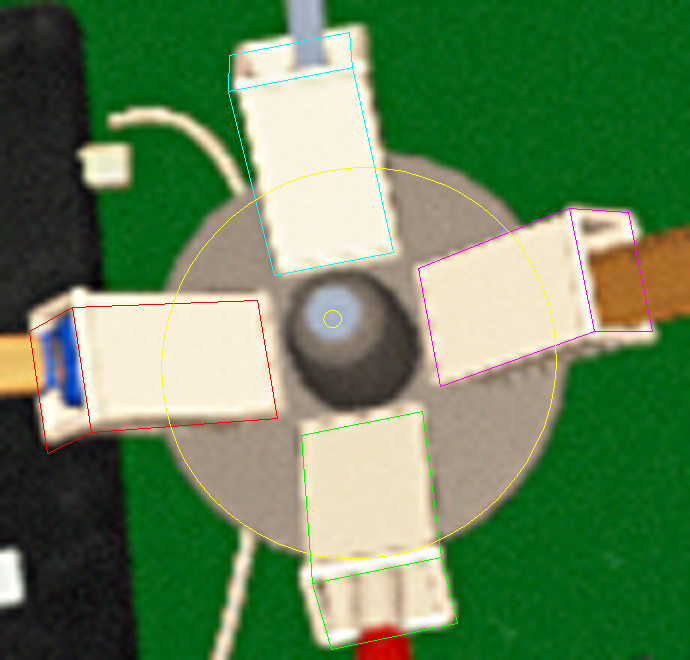

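```bash
python3 - <<'E'
from org import *
s,t=load("4")
for P in ([500,93,148],[503,14,92],[502,30,103.5]): print(P,proj(s,P).round(1),proj(t,P).round(1))
# mid-handle triangulation along: bristle/mouth junction & handle end
for a,b in (((180.5,114),(101,228)),((179.5,116.5),(107.5,227))): print(tri(s,a,t,b))
crop("top","4",90,205,100,40,8,"tc5");crop("scene","4",165,105,60,60,10,"sc5")
to([502,30,84.5],[502,30,140])
E
```

```text
[500, 93, 148] [[178.3 113.2]] [[103.9 227.3]]
[503, 14, 92] [[195.7 148. ]] [[151.7 226.4]]
[502, 30, 103.5] [[192.  140.8]] [[142.4 226.8]]
(array([504.04076936, 100.5167124 , 139.95443146]), np.float64(7.05193480243335))
(array([500.70193675,  88.42521726, 141.06955978]), np.float64(0.919343330512941))
t 7.10 tcp [399.7 152.1 318.3] F [ 0.2  0.4 -0.9] w 60.2 jaw yaw 0.1 down [-0.001 -0.    -1.   ] q [ 0.19  0.05 -0.32  1.21  0.    1.76]
[502.  30.  84.] -> [122.2 233.7 102.4]
[502  30 140] -> [122.2 178.2 102.3]
```

View pics/tc5.png

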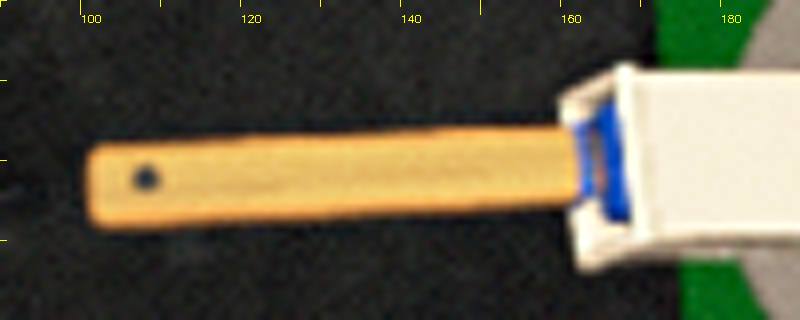

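View pics/sc5.png

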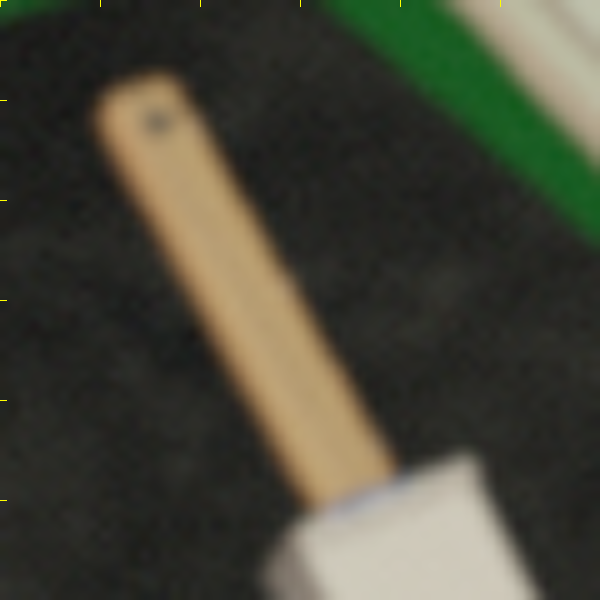

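```bash
python3 -m pendant '[60,120,120,104,0, 60,120,120,104,0, 60,120,120,104,0, 60,120,120,104,0, 60,120,120,104,0, 60,120,170,104,0, 60,120,210,104,0, 60,120,233,104,0, 60,120,233,104,0]'
python3 - <<'E'
from org import *
to([502,32,84.5])
s,t=snap("5"); crop("scene","5",150,60,120,120,5,"sc6"); crop("top","5",70,190,150,80,5,"tc6")
E
```

```text
time_s: 8.0
tcp_pos: [501.1, 32.7, 83.0]
tool_rot: [-1.578, 0.001, -1.568]
contact_force: [-0.3, 0.8, 0.1]
width: 59.7
t 8.00 tcp [501.1  32.7  83. ] F [-0.3  0.8  0.1] w 59.7 jaw yaw 0.1 down [-0.007  0.001 -1.   ] q [-0.08  0.4  -0.51  0.67  0.    1.49]
[502.  32.  84.] -> [ 0.7 -1.5  0.9]
```

View pics/sc6.png

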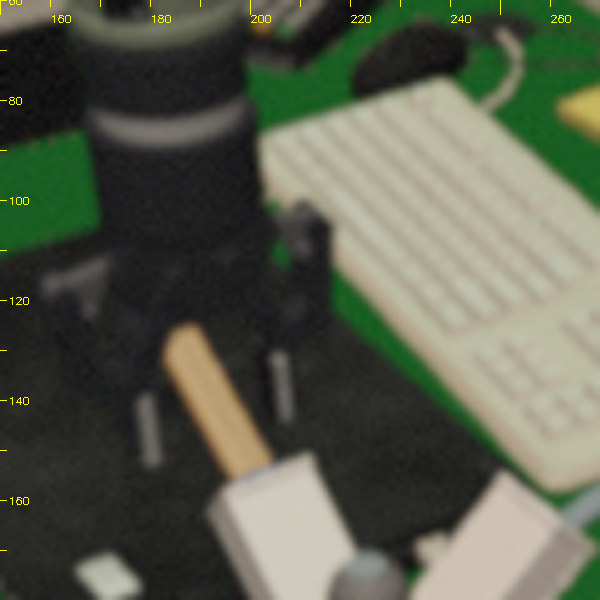

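View pics/tc6.png

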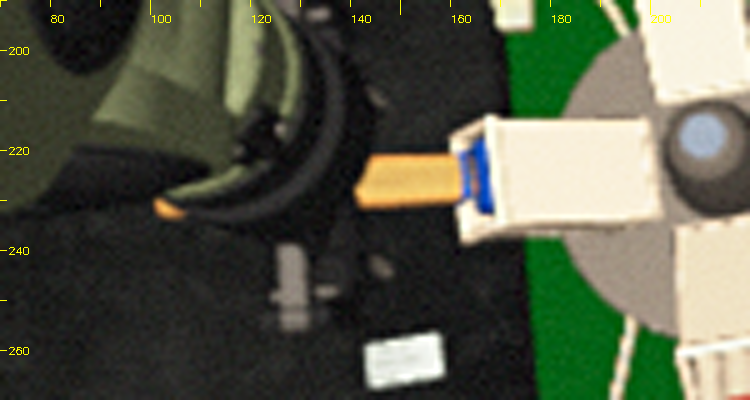

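```bash
python3 -m pendant '[0,0,0,0,0, 0,0,0,0,0, 0,0,0,0,0, 0,0,0,0,0, 0,0,0,0,0]'
python3 - <<'E'
from org import *
st()
E
```

```text
time_s: 8.6
tcp_pos: [505.8, 33.1, 87.2]
tool_rot: [-1.568, -0.0, -1.565]
contact_force: [1.4, 1.1, 7.0]
width: 19.0
t 8.60 tcp [505.8  33.1  87.2] F [1.4 1.1 7. ] w 19.0 jaw yaw 0.3 down [ 0.003 -0.    -1.   ] q [-0.08  0.4  -0.5   0.67  0.    1.48]
```

```bash
python3 -m pendant '[0,-12,-10,0,0, 0,-24,-20,0,0, 0,-36,-29,0,0, 0,-48,-38,0,0, 0,-60,-48,0,0, 0,-72,-58,0,0, 0,-84,-72,0,0, 0,-90,-110,0,0, 0,-90,-140,0,0, 0,-90,-140,0,0]'
python3 - <<'E'
from org import *
st()
s,t=snap("6"); crop("scene","6",110,40,160,150,4,"sc7"); crop("top","6",50,160,200,120,4,"tc7")
E
```

```text
time_s: 9.6
tcp_pos: [506.4, 124.3, 230.7]
tool_rot: [-1.563, 0.001, -1.565]
contact_force: [0.5, 0.2, -0.3]
width: 19.1
t 9.60 tcp [506.4 124.3 230.7] F [ 0.5  0.2 -0.3] w 19.1 jaw yaw 0.3 down [ 0.008  0.001 -1.   ] q [ 0.1   0.27 -0.28  1.02  0.    1.66]
```

View pics/sc7.png

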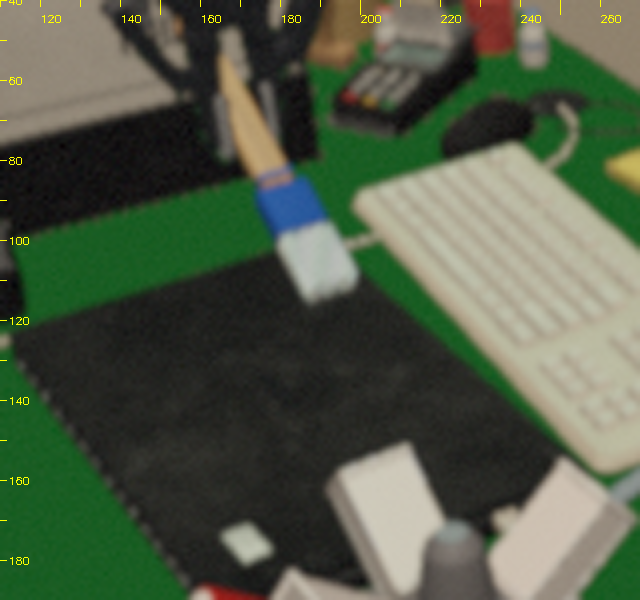

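View pics/tc7.png

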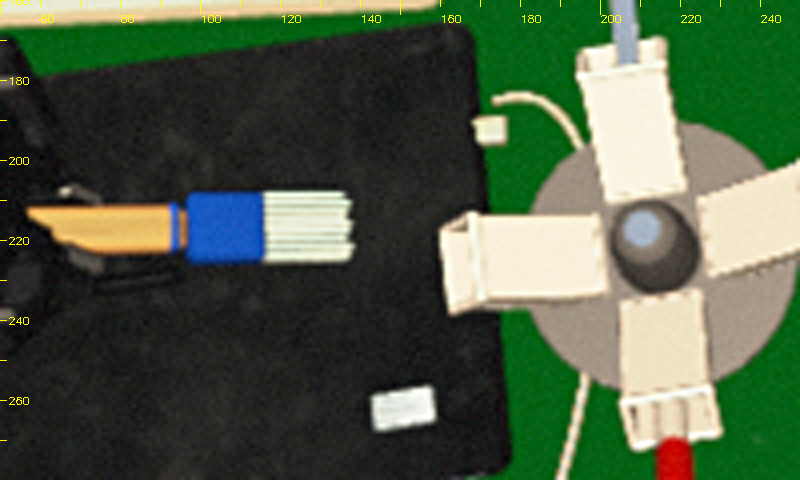

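```bash
python3 - <<'E'
from org import *
s,t=load("6")
a=tri(s,(193.8,112.5),t,(137.5,217)); b=tri(s,(181,84.5),t,(96.8,217)); print(a,b)
d=a[0]-b[0]; print(np.linalg.norm(d), np.degrees(np.arcsin(d[2]/np.linalg.norm(d))), np.degrees(np.arctan2(d[1],d[0])))
to([553.4,-147.5,231])
E
```

```text
(array([508.60000933,  17.50173103, 183.26690356]), np.float64(4.134861324195868)) (array([507.8516441 ,  77.29070212, 226.33814733]), np.float64(6.773167849615071))
73.69133704194492 -35.766388504207455 -89.2828789346098
t 9.70 tcp [504.2 123.7 226.8] F [ 0.5  0.7 -1.4] w 18.8 jaw yaw 0.3 down [ 0.002  0.    -1.   ] q [ 0.1   0.27 -0.28  1.02  0.    1.66]
[ 553. -148.  231.] -> [271.4  -4.2  47.7]
```

```bash
python3 -m pendant '[0,100,-30,30,-3.98, 0,100,-30,30,-3.98, 0,100,-30,30,-3.98, 0,100,-30,30,-3.98, 0,150,-30,48,-3.98, 0,150,-30,48,-3.98, 0,200,-30,48,-3.98, 0,271,-30,48,-3.98, 0,271,-30,48,-3.98, 0,271,-30,48,-3.98, 0,271,-30,48,-3.98, 0,271,-30,48,-3.98, 0,271,-30,48,-3.98, 0,271,-30,48,-3.98, 0,271,-30,48,-3.98, 0,271,-30,48,-3.98, 0,271,-30,48,-3.98, 0,271,-30,48,-3.98, 0,271,-30,48,-3.98, 0,271,-30,48,-3.98]'
python3 - <<'E'
from org import *
st()
E
```

```text
time_s: 11.7
tcp_pos: [476.7, -251.0, 255.4]
tool_rot: [-1.615, -0.003, 2.496]
contact_force: [0.6, -0.1, -0.4]
width: 19.0
t 11.70 tcp [ 476.7 -251.   255.4] F [ 0.6 -0.1 -0.4] w 19.0 jaw yaw -127.0 down [ 0.024  0.037 -0.999] q [-0.65  0.29 -0.18  1.1   0.04  3.14]
```

```bash
python3 -m pendant '[0,0,0,0,-2.8, 0,0,0,0,-2.8, 0,0,0,0,-2.8, 0,0,0,0,-2.8, 0,0,0,0,-2.8, 0,0,0,0,-2.8, 0,0,0,0,-2.8, 0,0,0,0,-2.8, 0,0,0,0,-2.8, 0,0,0,0,-2.8, 0,0,0,0,-2.8, 0,0,0,0,-2.8, 0,0,0,0,-2.8, 0,0,0,0,-2.8, 0,0,0,0,-2.8, 0,0,0,0,-2.8, 0,0,0,0,-2.8, 0,0,0,0,-2.8,0,0,0,0,-2.8,0,0,0,0,-2.8]'
python3 - <<'E'
from org import *
to([553.4,-147.5,231],[553.4,-147.5,250])
E
```

```text
time_s: 13.7
tcp_pos: [477.6, -250.2, 255.8]
tool_rot: [-1.53, 0.017, -0.985]
contact_force: [0.1, 0.2, -0.7]
width: 19.1
t 13.70 tcp [ 477.6 -250.2  255.8] F [ 0.1  0.2 -0.7] w 19.1 jaw yaw 33.5 down [ 0.025  0.037 -0.999] q [-0.64  0.29 -0.18  1.1   0.04  0.34]
[ 553. -148.  231.] -> [-43.3  30.4 118.8]
[ 553. -148.  250.] -> [-43.6  11.4 119.5]
```

```bash
python3 -m pendant '[0,-43.5,11,119.5,-2.5, 0,-43.5,11,119.5,-2.5, 0,-43.5,11,119.5,-2.5, 0,-43.5,11,119.5,-2.5, 0,-43.5,11,119.5,-2.5, 0,-43.5,11,119.5,-2.5, 0,-43.5,11,119.5,-2.5, 0,-43.5,11,119.5,-2.5, 0,-43.5,11,119.5,-2.5, 0,-43.5,11,119.5,-2.5, 0,-43.5,11,119.5,-2.5, 0,-43.5,11,119.5,-2.5, 0,-43.5,11,119.5,-2.5, 0,-43.5,11,119.5,-2.5, 0,-43.5,11,119.5,-2.5, 0,-43.5,11,119.5,-2.5,0,-43.5,11,119.5,-2.5]'
python3 -m pendant '[0,0,0,0,-0.9, 0,0,0,0,-0.9, 0,0,0,0,-0.9, 0,0,0,0,-0.9, 0,0,0,0,-0.9, 0,0,0,0,-0.9, 0,0,0,0,-0.9, 0,0,0,0,-0.9]'
python3 - <<'E'
from org import *
to([553.4,-147.5,150])
s,t=snap("7"); crop("scene","7",150,60,160,150,4,"sc8"); crop("top","7",130,130,170,130,4,"tc8")
E
```

```text
time_s: 15.4
tcp_pos: [553.3, -147.9, 250.4]
tool_rot: [-1.594, -0.038, 1.517]
contact_force: [0.5, -0.0, -0.6]
width: 19.0
time_s: 16.2
tcp_pos: [553.3, -148.0, 250.5]
tool_rot: [-1.615, -0.006, 2.41]
contact_force: [0.1, -0.7, -0.5]
width: 19.1
t 16.20 tcp [ 553.3 -148.   250.5] F [ 0.1 -0.7 -0.5] w 19.1 jaw yaw -131.9 down [ 0.025  0.036 -0.999] q [-0.41  0.35 -0.11  1.1   0.04 -2.82]
[ 553. -148.  150.] -> [ -0.3 100.4   4. ]
```

View pics/sc8.png

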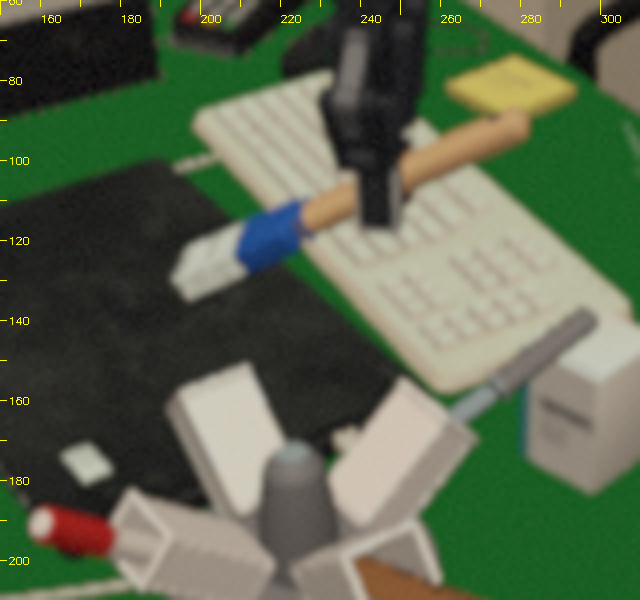

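View pics/tc8.png

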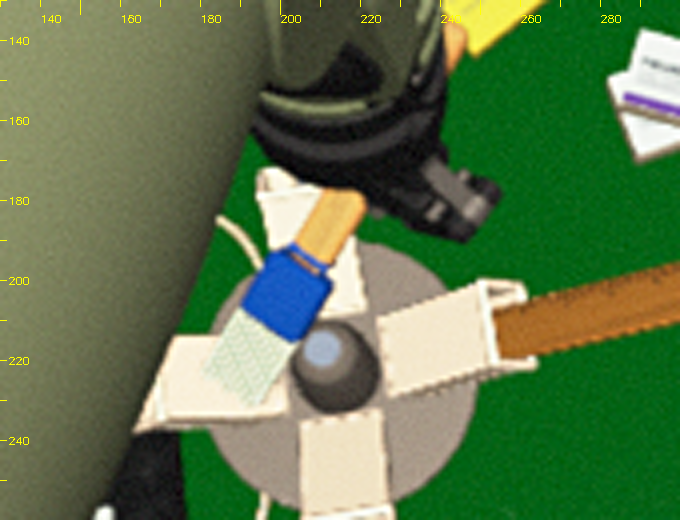

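```bash
python3 - <<'E'
from org import *
s,t=load("7")
a=tri(s,(195.5,131.5),t,(187,227)); b=tri(s,(225,114.3),t,(207.3,196.3)); print(a,b)
d=a[0]-b[0]; print(np.linalg.norm(d), np.degrees(np.arcsin(d[2]/np.linalg.norm(d))), np.degrees(np.arctan2(d[1],d[0])))
E
```

```text
(array([475.71060795, -74.43472719, 194.7535386 ]), np.float64(2.5123901713654626)) (array([ 520.42563493, -120.95886069,  242.95148562]), np.float64(2.5342199739287268))
80.54173286612105 -36.756967038467096 133.8640778023118
```

```bash
python3 -m pendant '[0,0,50,4,0, 0,0,100,4,0, 0,0,110,4,0, 0,0,115,4,0, 0,0,120,4,0]'
python3 -m pendant '[0,0,4,0,0, 0,0,8,0,0, 0,0,12,0,0]'
python3 -m pendant '[0,0,4,0,0, 0,0,8,0,0, 0,0,12,0,0]'
python3 - <<'E'
from org import *
st()
s,t=snap("8"); crop("scene","8",150,60,160,150,4,"sc9"); crop("top","8",130,130,170,130,4,"tc9")
E
```

```text
time_s: 16.8
tcp_pos: [555.1, -147.6, 132.2]
tool_rot: [-1.616, -0.003, 2.413]
contact_force: [-0.8, 0.0, 0.1]
width: 19.2
time_s: 17.1
tcp_pos: [555.6, -147.3, 120.8]
tool_rot: [-1.616, -0.001, 2.413]
contact_force: [-0.5, -1.5, 7.5]
width: 19.0
time_s: 17.4
tcp_pos: [556.8, -147.3, 109.3]
tool_rot: [-1.617, 0.001, 2.413]
contact_force: [1.4, -0.8, 7.3]
width: 19.1
t 17.40 tcp [ 556.8 -147.3  109.3] F [ 1.4 -0.8  7.3] w 19.1 jaw yaw -131.7 down [ 0.031  0.034 -0.999] q [-0.41  0.47 -0.31  0.77  0.04 -2.82]
```

View pics/sc9.png

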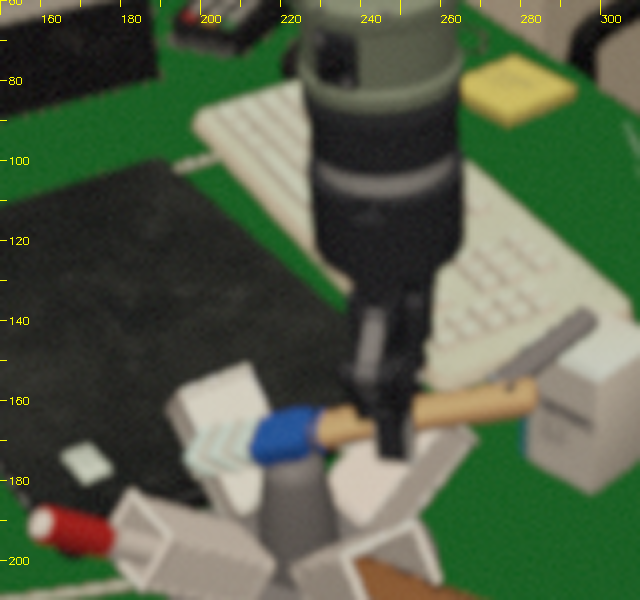

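View pics/tc9.png

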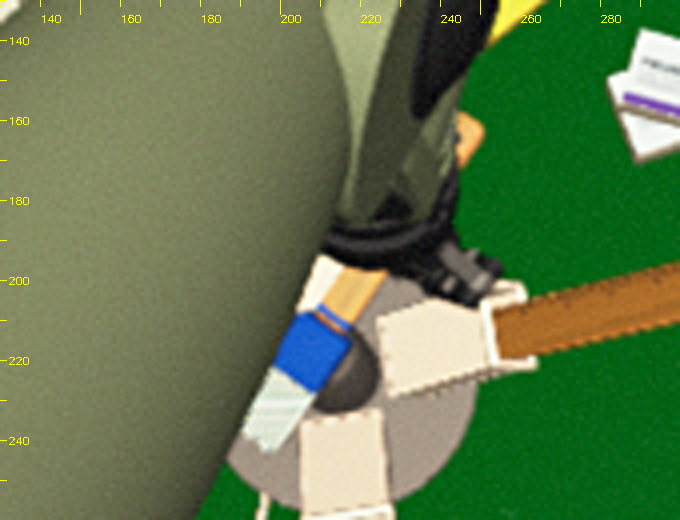

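```bash
python3 -m pendant '[0,0,6,0,0, 0,0,12,0,0, 0,-3,18,0,0, 0,-8,24,0,0, 0,-13,30,0,0, 0,-18,35,0,0]'
python3 - <<'E'
from org import *
st()
s,t=snap("9"); crop("scene","9",150,60,160,150,4,"sc10")
E
```

```text
time_s: 18.1
tcp_pos: [569.1, -156.5, 73.1]
tool_rot: [-1.616, -0.005, 2.414]
contact_force: [-3.8, 1.7, 8.4]
width: 18.7
t 18.10 tcp [ 569.1 -156.5   73.1] F [-3.8  1.7  8.4] w 18.7 jaw yaw -131.7 down [ 0.027  0.037 -0.999] q [-0.42  0.54 -0.31  0.72  0.04 -2.83]
```

View pics/sc10.png

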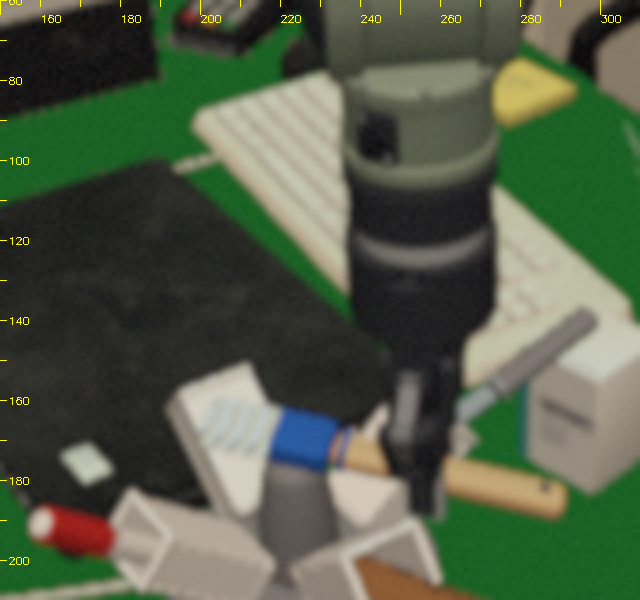

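```bash
python3 -m pendant '[0,-1,6,0,0, 0,-2,12,0,0, 0,-2,18,0,0, 0,-3,24,0,0, 0,-4,30,0,0, 0,-4,34,0,0]'
python3 - <<'E'
from org import *
st()
s,t=snap("10"); crop("scene","10",150,100,160,140,4,"sc11"); crop("top","10",130,130,170,130,4,"tc11")
E
```

```text
time_s: 18.8
tcp_pos: [577.2, -160.6, 42.1]
tool_rot: [-1.618, 0.005, 2.413]
contact_force: [3.3, -3.6, 23.8]
width: 19.0
t 18.80 tcp [ 577.2 -160.6   42.1] F [ 3.3 -3.6 23.8] w 19.0 jaw yaw -131.7 down [ 0.035  0.032 -0.999] q [-0.42  0.58 -0.32  0.65  0.04 -2.83]
```

View pics/sc11.png

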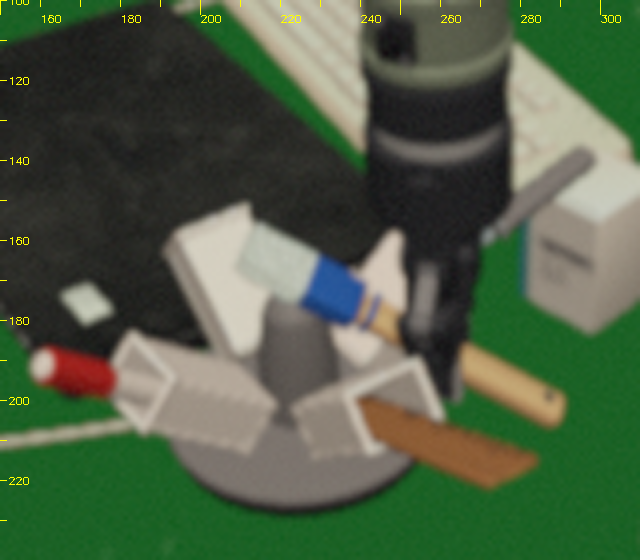

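View pics/tc11.png

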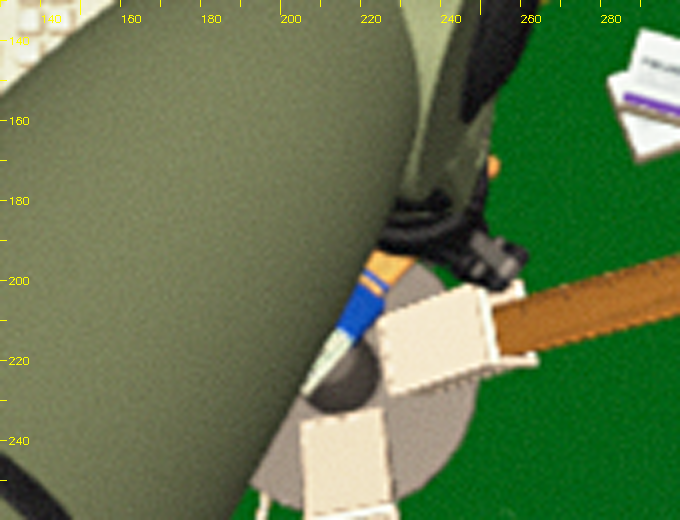

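```bash
python3 -m pendant '[0,-2,-20,0,0, 0,0,-60,0,0, 0,0,-110,0,0, 0,0,-160,0,0, 0,0,-190,0,0, 0,0,-190,0,0]'
python3 - <<'E'
from org import *
st()
s,t=snap("11"); crop("scene","11",150,40,170,150,4,"sc12"); crop("top","11",130,110,190,150,4,"tc12")
E
```

```text
time_s: 19.5
tcp_pos: [571.0, -166.8, 234.1]
tool_rot: [-1.618, 0.006, 2.413]
contact_force: [-0.1, -0.2, -1.1]
width: 18.3
t 19.50 tcp [ 571.  -166.8  234.1] F [-0.1 -0.2 -1.1] w 18.3 jaw yaw -131.7 down [ 0.036  0.031 -0.999] q [-0.43  0.39 -0.09  1.07  0.04 -2.84]
```

View pics/sc12.png

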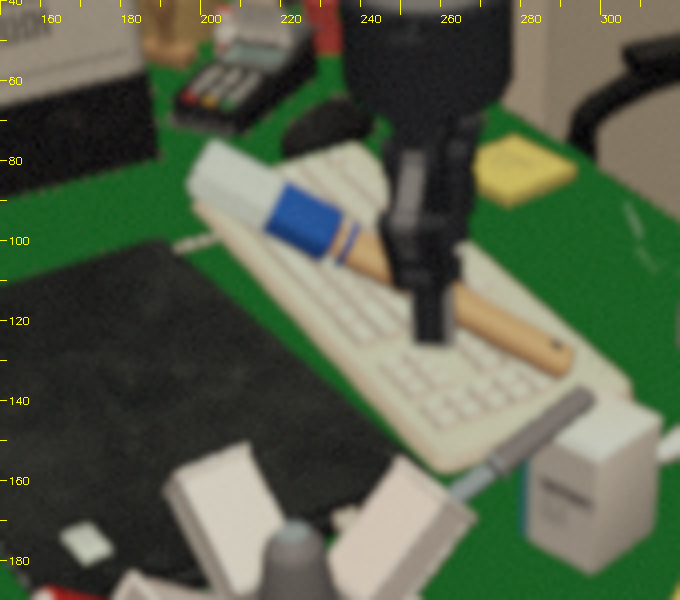

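View pics/tc12.png

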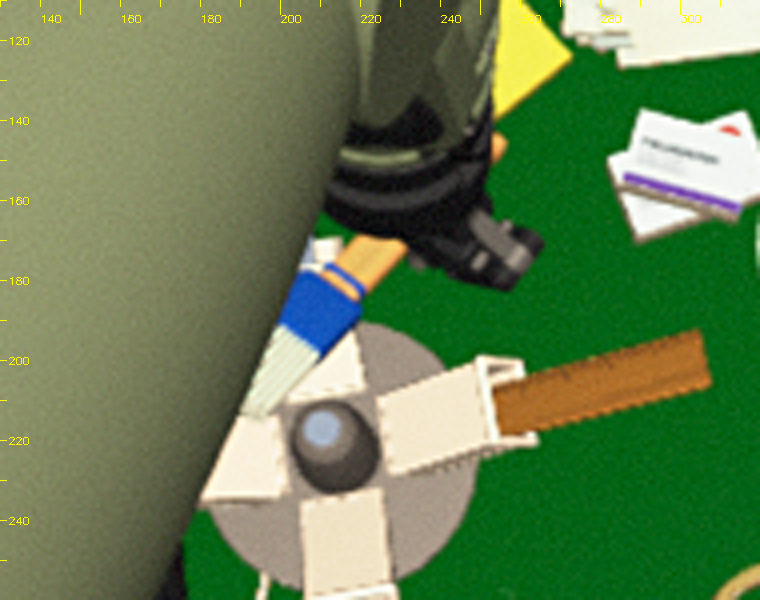

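```bash
python3 - <<'E'
from org import *
s,t=load("11")
a=tri(s,(200.5,81),t,(194.5,211)); b=tri(s,(291,130),t,(254,146)); c=tri(s,(232,100),t,(213.5,180)); print(a,b,c)
for u,v in((a,b),(a,c),(c,b)):
    d=u[0]-v[0]; print(np.linalg.norm(d), np.degrees(np.arcsin(d[2]/np.linalg.norm(d))), np.degrees(np.arctan2(d[1],d[0])))
E
```

```text
(array([ 481.6927015 , -107.63789887,  317.55608548]), np.float64(4.2368191180220345)) (array([ 613.11284649, -211.52686362,  223.32581694]), np.float64(4.952968942134019)) (array([ 534.87004506, -135.57974802,  277.82194862]), np.float64(6.046285451886868))
192.2069588050212 29.357290671924023 141.6732699152875
72.0234575215776 33.48256941233658 152.28047587548758
121.90048692140394 26.55484466174987 135.8529960588487
```

```bash
cat > ins.py <<'E'
from org import *
def G(yaw,e,Ls,g=70,off=-4,hx=509.5,hy=-108):
    o,M=pocket(hx,hy,np.radians(yaw)); r=np.array([np.cos(np.radians(yaw)),np.sin(np.radians(yaw)),0]); e=np.radians(e)
    b=np.cos(e)*r+np.sin(e)*np.array([0,0,1])
    p,T=st()
    for L in Ls:
        tip=o+M@[off,0,75-L]; g_=tip+b*g; tc=g_+19*T[:,1]
        print(L,"grip",g_.round(0),"tcp",tc.round(1),"shift",(T.T@(tc-p)).round(1))
E
python3 - <<'E'
from ins import *
G(93.5,29.4,[-70,-25])
E
```

```text
t 19.60 tcp [ 568.3 -165.5  228.7] F [-0.4  0.2 -1.2] w 19.1 jaw yaw -131.7 down [ 0.028  0.035 -0.999] q [-0.43  0.39 -0.1   1.07  0.04 -2.84]
-70 grip [497. 101. 168.] tcp [497.2 101.8 148.7] shift [ 230.8   87.4 -148.4]
-25 grip [499.  67. 139.] tcp [499.3  67.4 119.7] shift [ 206.2  115.1 -122.9]
```

```bash
python3 -m pendant '[0,231,-5,-148,0.78, 0,231,-5,-148,0.78, 0,231,-5,-148,0.78, 0,231,-5,-148,0.78, 0,231,-5,-148,0.78, 0,231,-5,-148,0.78, 0,231,-5,-148,0.78, 0,231,40,-148,0.78, 0,231,87,-148,0.78, 0,231,87,-148,0.78, 0,231,87,-148,0.78]'
python3 - <<'E'
from ins import *
st()
s,t=snap("12"); crop("scene","12",120,30,190,150,4,"sc13"); crop("top","12",40,150,200,130,4,"tc13")
overlay("12",509.5,-108,np.radians(93.5))
E
```

```text
time_s: 20.7
tcp_pos: [494.7, 101.5, 147.4]
tool_rot: [-1.594, -0.035, 1.633]
contact_force: [0.5, -0.6, 0.7]
width: 18.7
t 20.70 tcp [494.7 101.5 147.4] F [ 0.5 -0.6  0.7] w 18.7 jaw yaw -176.5 down [ 0.021  0.036 -0.999] q [ 0.03  0.3  -0.46  0.78  0.04 -1.6 ]
```

View pics/sc13.png

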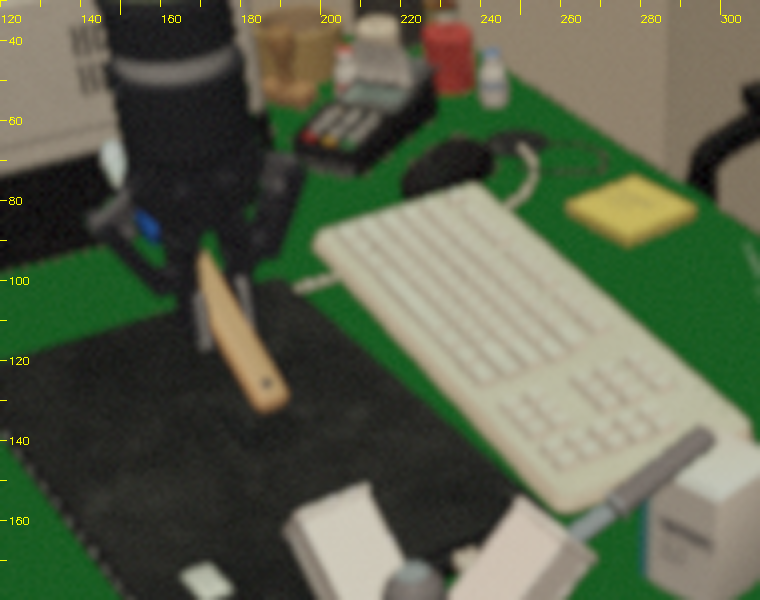

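View pics/tc13.png

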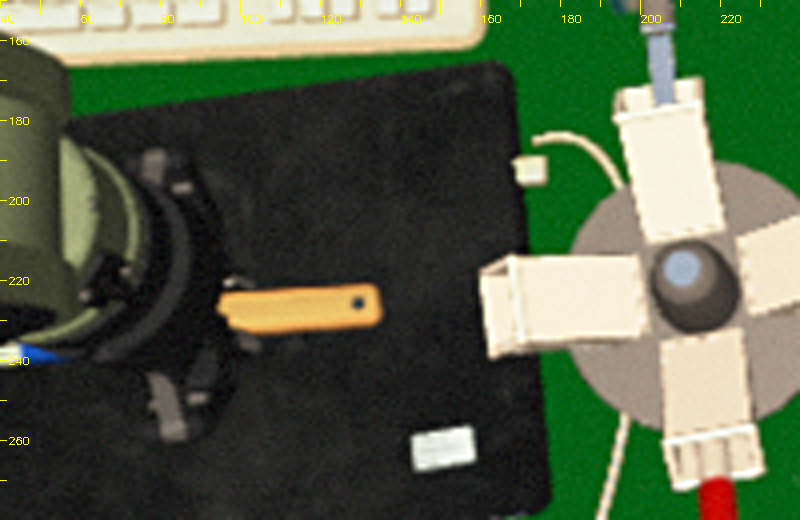

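View pics/ov_top_12.png

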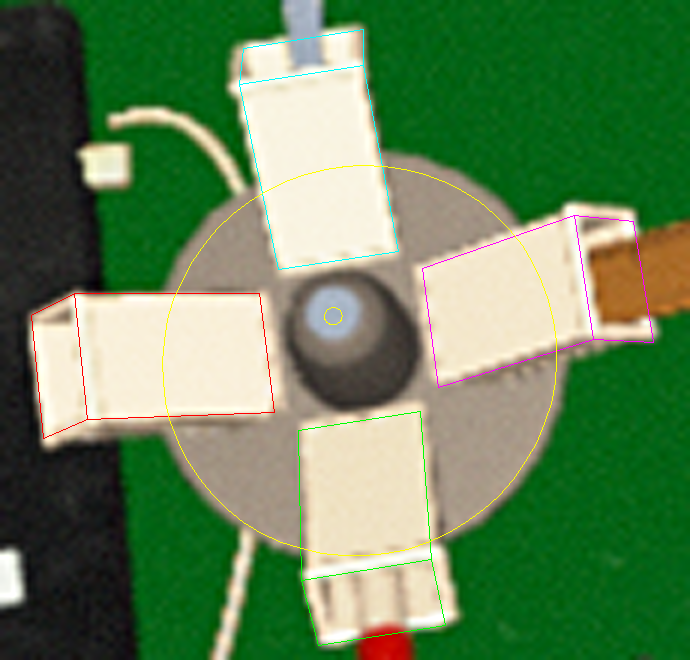

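```bash
python3 - <<'E'
from ins import *
s,t=load("12")
h=tri(s,(186.5,125.5),t,(129.3,225.6)); e=tri(s,(189,131),t,(135,225.8)); print(h,e)
G(93.5,29.4,[-70,-20,-5,0,45])
p,T=st(); print("grip",p-19*T[:,1])
o,M=pocket(509.5,-108,np.radians(93.5)); print("mouth",o+75*M[:,2])
for L in (-20,-5): pass
E
```

```text
(array([500.16441701,  46.8819835 , 137.64995969]), np.float64(0.6371135134460707)) (array([501.12504666,  38.75315423, 126.44600142]), np.float64(0.031245237229327306))
t 20.80 tcp [497.2 101.6 149.8] F [ 0.9 -1.1 -0. ] w 18.7 jaw yaw -176.5 down [ 0.027  0.036 -0.999] q [ 0.03  0.3  -0.46  0.78  0.04 -1.6 ]
-70 grip [497. 101. 168.] tcp [497.2 101.8 148.7] shift [0.1 1.2 0. ]
-20 grip [499.  63. 135.] tcp [499.6  63.6 116.5] shift [-39.3  32.    1. ]
-5 grip [500.  51. 126.] tcp [500.3  52.1 106.9] shift [-51.1  41.2   1.3]
0 grip [500.  48. 123.] tcp [500.5  48.3 103.7] shift [-55.   44.3   1.4]
45 grip [502.  13.  94.] tcp [502.6  13.9  74.7] shift [-90.5  72.    2.2]
t 20.80 tcp [497.2 101.6 149.8] F [ 0.9 -1.1 -0. ] w 18.7 jaw yaw -176.5 down [ 0.027  0.036 -0.999] q [ 0.03  0.3  -0.46  0.78  0.04 -1.6 ]
grip [496.69190936 100.9554129  168.81118746]
mouth [503.55061633 -10.72843688  85.20907073]
```

```bash
python3 - <<'E'
from ins import *
G(93.5,34,[-15],g=75,off=-2)
E
```

```text
t 20.80 tcp [497.2 101.6 149.8] F [ 0.9 -1.1 -0. ] w 18.7 jaw yaw -176.5 down [ 0.027  0.036 -0.999] q [ 0.03  0.3  -0.46  0.78  0.04 -1.6 ]
-15 grip [499.  62. 138.] tcp [499.7  62.2 119.3] shift [-40.5  29.1   0.9]
```

```bash
python3 -m pendant '[0,-20,14,0,0, 0,-40,29,1,0, 0,-40,29,1,0]'
python3 - <<'E'
from ins import *
s,t=snap("13"); crop("scene","13",160,90,90,80,8,"sc14"); crop("top","13",100,190,100,60,8,"tc14")
G(93.5,34,[-15,10,30,45],g=75,off=-2)
E
```

```text
time_s: 21.1
tcp_pos: [498.7, 61.3, 118.4]
tool_rot: [-1.599, -0.034, 1.631]
contact_force: [0.0, 0.7, -0.5]
width: 19.1
t 21.20 tcp [499.3  62.8 119.4] F [-0.3 -0.4  0.2] w 18.5 jaw yaw -176.5 down [ 0.028  0.037 -0.999] q [-0.04  0.33 -0.51  0.71  0.04 -1.68]
-15 grip [499.  62. 138.] tcp [499.7  62.2 119.3] shift [-0.6  0.  -0.3]
10 grip [500.  42. 122.] tcp [500.8  43.1 103.3] shift [-20.3  15.4   0.1]
30 grip [501.  27. 109.] tcp [501.8  27.8  90.4] shift [-36.1  27.7   0.5]
45 grip [502.  16. 100.] tcp [502.5  16.3  80.8] shift [-47.9  37.    0.8]
```

View pics/sc14.png

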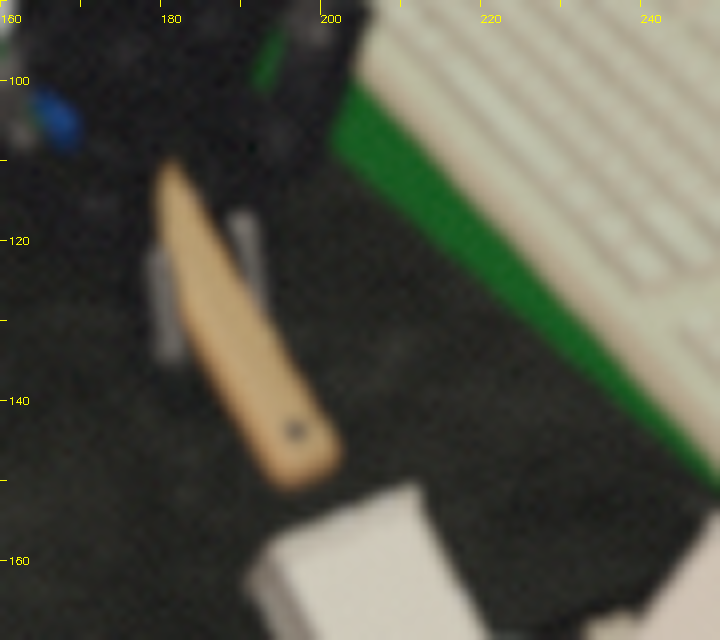

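View pics/tc14.png

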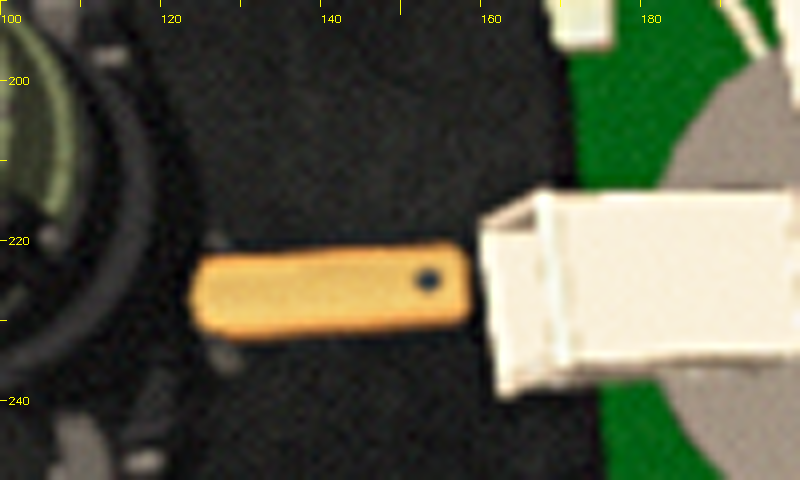

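```bash
python3 -m pendant '[0,-8,6,2,0, 0,-16,12,2,0, 0,-24,18,2,0, 0,-32,24.5,2,0]'
python3 - <<'E'
from ins import *
s,t=snap("14"); crop("scene","14",160,90,90,80,8,"sc15"); crop("top","14",100,190,100,60,8,"tc15")
st()
E
```

```text
time_s: 21.6
tcp_pos: [498.7, 31.4, 91.7]
tool_rot: [-1.598, -0.035, 1.634]
contact_force: [-0.3, -1.1, -0.8]
width: 18.8
t 21.70 tcp [498.   31.1  91. ] F [-0.4  0.3 -0.2] w 19.2 jaw yaw -176.5 down [ 0.023  0.036 -0.999] q [-0.11  0.36 -0.54  0.64  0.04 -1.74]
```

View pics/sc15.png

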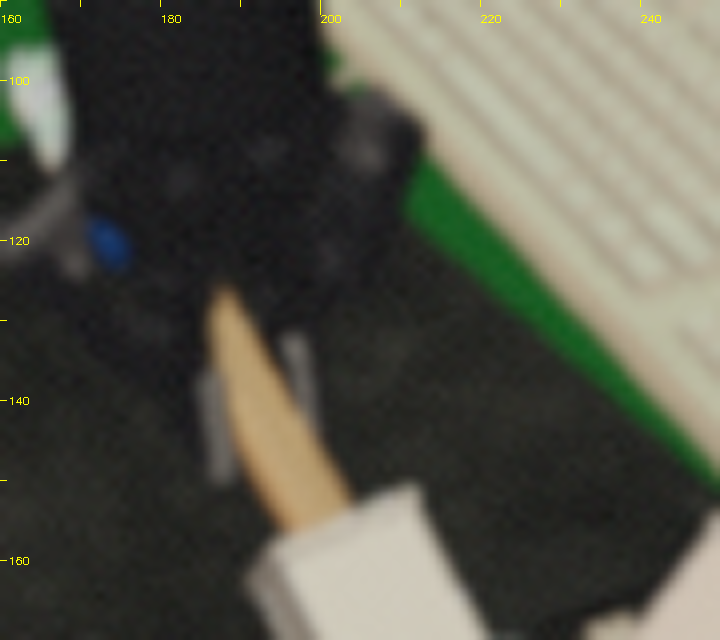

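View pics/tc15.png

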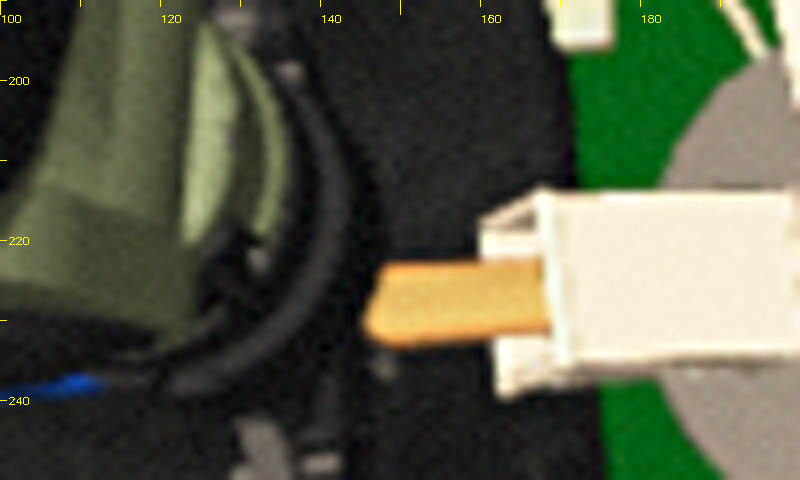

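```bash
python3 -m pendant '[0,-6,5,0,0, 0,-12,10,0,0, 0,-18,14,0,0, 0,-18,14,0,0]'
python3 - <<'E'
from ins import *
s,t=snap("15"); crop("scene","15",160,80,90,90,7,"sc16"); crop("top","15",100,190,100,60,8,"tc16")
st()
E
```

```text
time_s: 22.1
tcp_pos: [499.9, 13.9, 76.8]
tool_rot: [-1.597, -0.035, 1.633]
contact_force: [0.1, -0.0, -1.0]
width: 19.0
t 22.20 tcp [500.1  14.5  77.4] F [-0.3  0.8 -0.7] w 19.1 jaw yaw -176.5 down [ 0.025  0.037 -0.999] q [-0.14  0.39 -0.55  0.61  0.04 -1.78]
```

View pics/sc16.png

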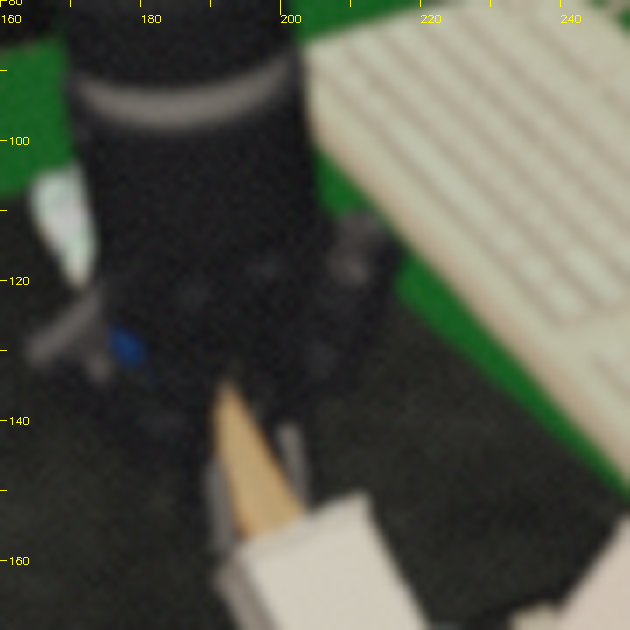

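View pics/tc16.png

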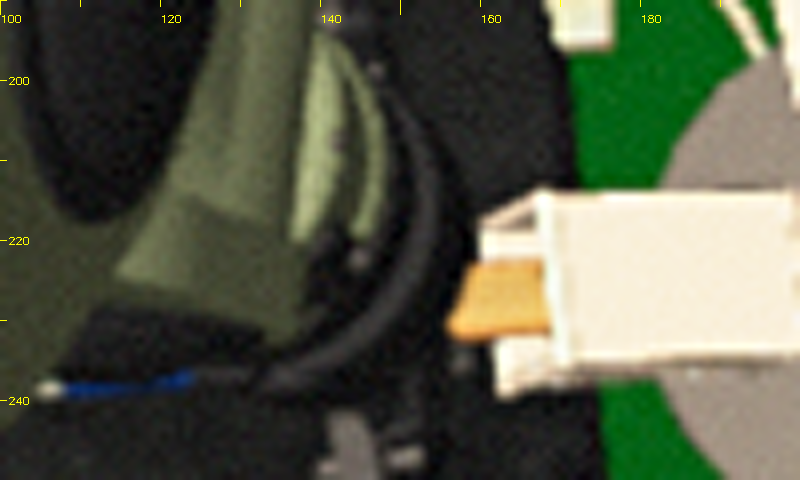

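```bash
python3 -m pendant '[0,-2,2,0,0, 0,-2,2,0,0, 60,-2,2,0,0, 60,-2,2,0,0, 60,-2,2,0,0, 60,-2,2,0,0]'
python3 - <<'E'
from ins import *
s,t=snap("16"); crop("scene","16",140,60,110,110,6,"sc17"); crop("top","16",80,180,120,70,6,"tc17")
st()
E
```

```text
time_s: 22.8
tcp_pos: [500.4, 12.7, 75.5]
tool_rot: [-1.598, -0.035, 1.634]
contact_force: [-0.6, 0.8, 0.2]
width: 60.2
t 22.90 tcp [500.4  12.7  75.5] F [-0.9  0.1 -1. ] w 60.0 jaw yaw -176.4 down [ 0.025  0.036 -0.999] q [-0.15  0.39 -0.56  0.61  0.04 -1.78]
```

View pics/sc17.png

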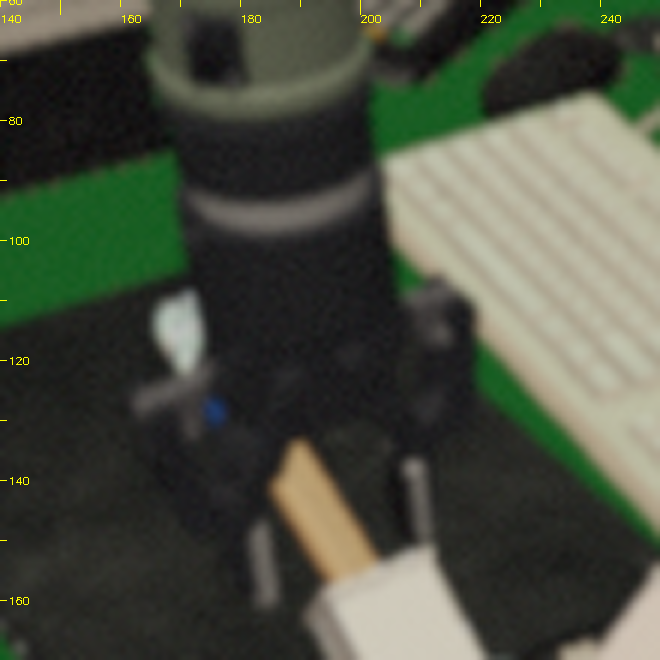

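View pics/tc17.png

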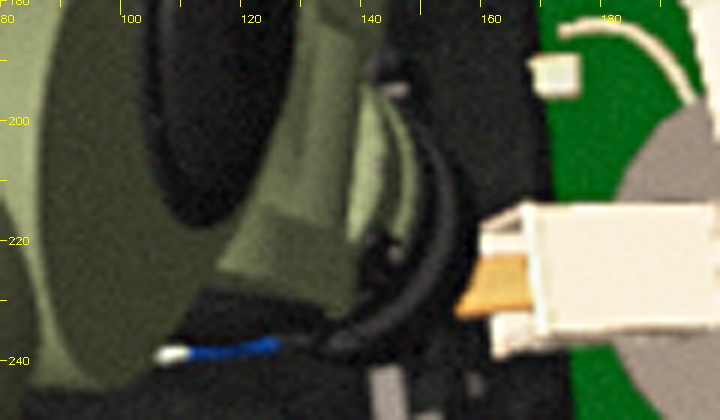

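```bash
python3 -m pendant '[60,10,-7,0,0, 60,20,-13,0,0, 60,30,-19,0,0, 60,30,-19,0,0]'
python3 - <<'E'
from ins import *
s,t=snap("17"); crop("scene","17",140,60,110,110,6,"sc18")
st()
E
```

```text
time_s: 23.3
tcp_pos: [498.5, 43.4, 96.7]
tool_rot: [-1.6, -0.035, 1.636]
contact_force: [0.2, -1.0, -0.5]
width: 60.0
t 23.40 tcp [498.2  42.4  95.9] F [-0.1 -0.6 -1. ] w 60.1 jaw yaw -176.4 down [ 0.026  0.036 -0.999] q [-0.09  0.36 -0.54  0.65  0.04 -1.72]
```

View pics/sc18.png

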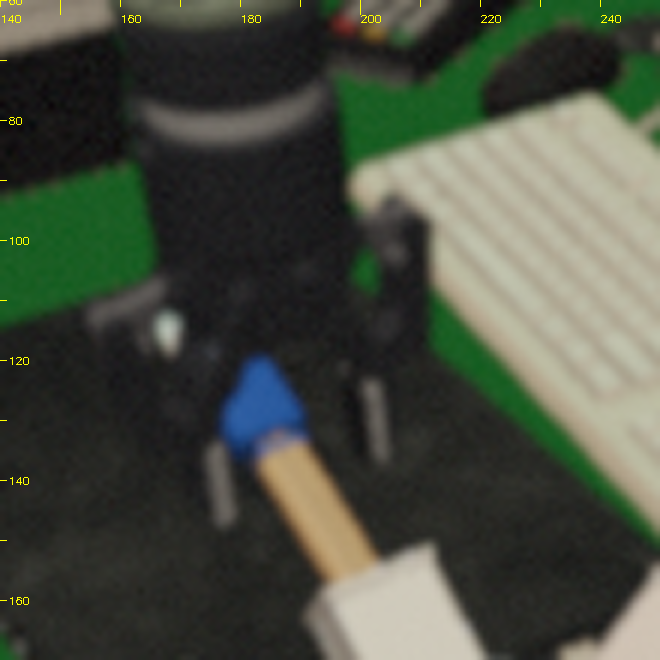

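```bash
python3 -m pendant '[60,-4,2.5,0,0, 0,-4,2.5,0,0, 0,-4,2.5,0,0, 0,-4,2.5,0,0, 0,-4,2.5,0,0, 0,-4,2.5,0,0]'
python3 -m pendant '[0,-4,3.2,0,0, 0,-8,6.5,0,0, 0,-11,9.5,0,0, 0,-11,9.5,0,0]'
python3 - <<'E'
from ins import *
s,t=snap("18"); crop("scene","18",140,60,110,110,6,"sc19"); crop("top","18",80,180,120,70,6,"tc19")
st()
E
```

```text
time_s: 24.0
tcp_pos: [498.3, 37.7, 92.8]
tool_rot: [-1.598, -0.034, 1.634]
contact_force: [-0.5, -0.8, -0.3]
width: 18.7
time_s: 24.4
tcp_pos: [506.4, 32.3, 89.2]
tool_rot: [-1.615, -0.046, 1.638]
contact_force: [-0.9, 16.0, 37.2]
width: 18.8
t 24.50 tcp [506.4  32.2  89.1] F [-1.3 15.5 36.6] w 18.9 jaw yaw -176.3 down [ 0.041  0.048 -0.998] q [-0.11  0.37 -0.54  0.62  0.05 -1.75]
```

View pics/sc19.png

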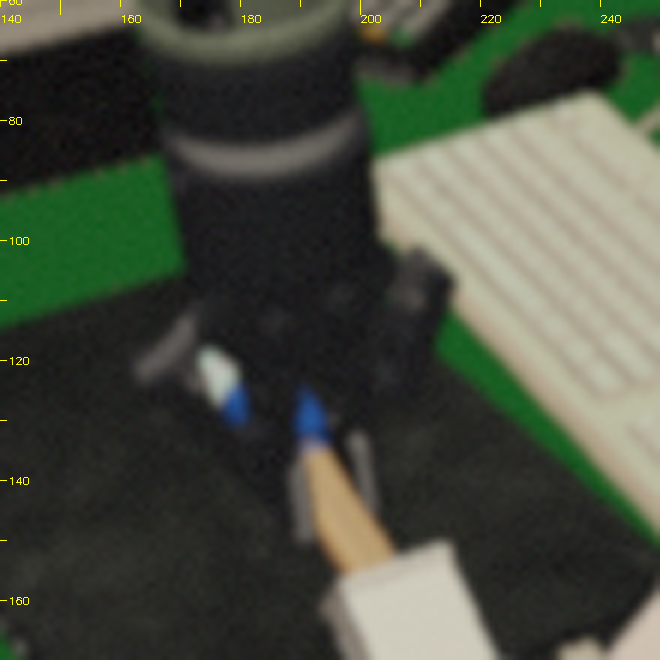

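View pics/tc19.png

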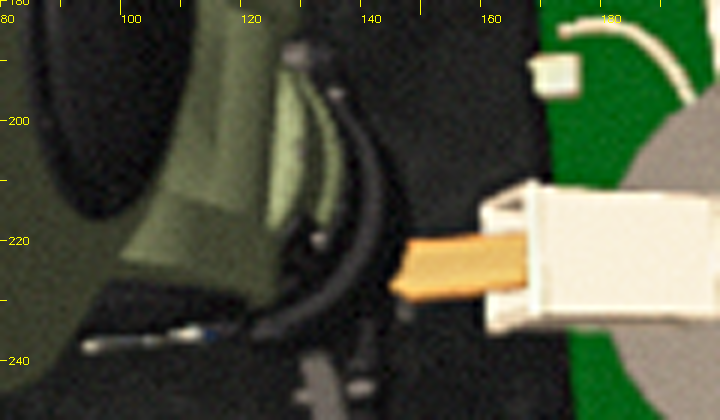

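```bash
python3 - <<'E'
from ins import *
s,t=load("18")
for yaw in (90,):
    o,M=pocket(509.5,-108,np.radians(yaw))
    for e in (30,36,40):
        r=np.array([0,1,0]);b=np.cos(np.radians(e))*r+np.array([0,0,np.sin(np.radians(e))])
        m=o+M@[0,0,75]
        print(e,"mouth",proj(s,m).round(1),*[ (d,proj(s,m+b*d+np.array([0,0,9])).round(1)) for d in (53,65,75,80)])
overlay("18",509.5,-108,np.radians(90))
E
```

```text
30 mouth [[203.  154.6]] (53, array([[193.1, 132.7]])) (65, array([[191. , 128.5]])) (75, array([[189.3, 125.1]])) (80, array([[188.4, 123.4]]))
36 mouth [[203.  154.6]] (53, array([[193.4, 131.6]])) (65, array([[191.4, 127.2]])) (75, array([[189.7, 123.5]])) (80, array([[188.8, 121.7]]))
40 mouth [[203.  154.6]] (53, array([[193.7, 131. ]])) (65, array([[191.7, 126.4]])) (75, array([[190. , 122.6]])) (80, array([[189.2, 120.7]]))
```

View pics/ov_top_18.png

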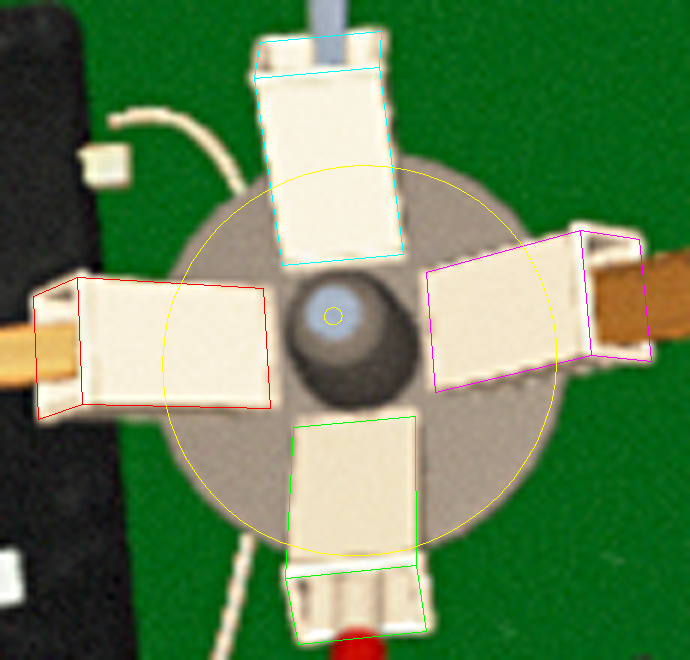

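```bash
python3 -m pendant '[0,1,-2,-4,0, 0,1,-3,-8,0, 0,1,-3,-8,0]'
python3 - <<'E'
from ins import *
st()
E
```

```text
time_s: 24.8
tcp_pos: [509.8, 31.9, 89.4]
tool_rot: [-1.605, -0.042, 1.635]
contact_force: [-2.9, 8.9, 23.0]
width: 18.5
t 24.80 tcp [509.8  31.9  89.4] F [-2.9  8.9 23. ] w 18.5 jaw yaw -176.4 down [ 0.031  0.044 -0.999] q [-0.11  0.38 -0.52  0.64  0.05 -1.74]
```

```bash
python3 -m pendant '[0,1,-2,3,0, 0,1,-4,4,0, 0,1,-4,4,0]'
python3 - <<'E'
from ins import *
st()
snap("19"); overlay("19",509.5,-108,np.radians(90)); crop("scene","19",140,60,110,110,6,"sc20")
E
```

```text
time_s: 25.1
tcp_pos: [502.6, 30.7, 90.1]
tool_rot: [-1.598, -0.038, 1.635]
contact_force: [1.5, 6.1, 4.4]
width: 18.7
t 25.10 tcp [502.6  30.7  90.1] F [1.5 6.1 4.4] w 18.7 jaw yaw -176.4 down [ 0.025  0.04  -0.999] q [-0.11  0.37 -0.53  0.64  0.04 -1.75]
```

View pics/ov_top_19.png

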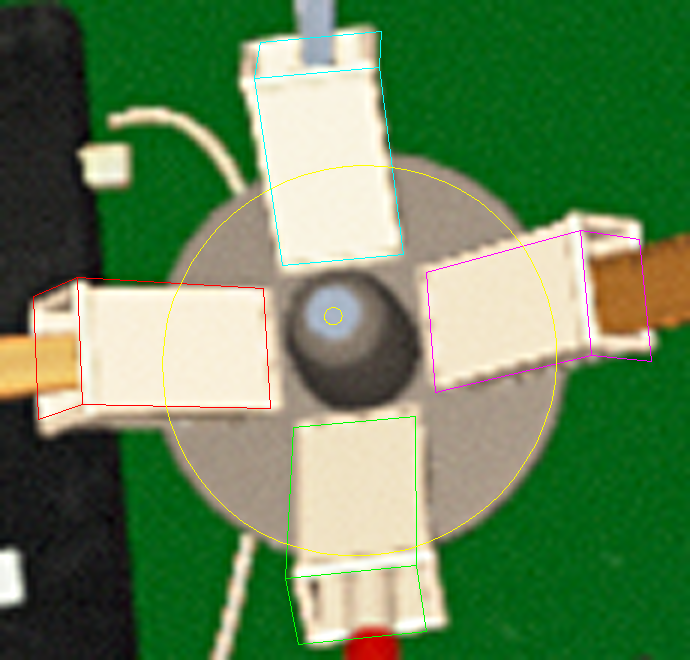

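View pics/sc20.png

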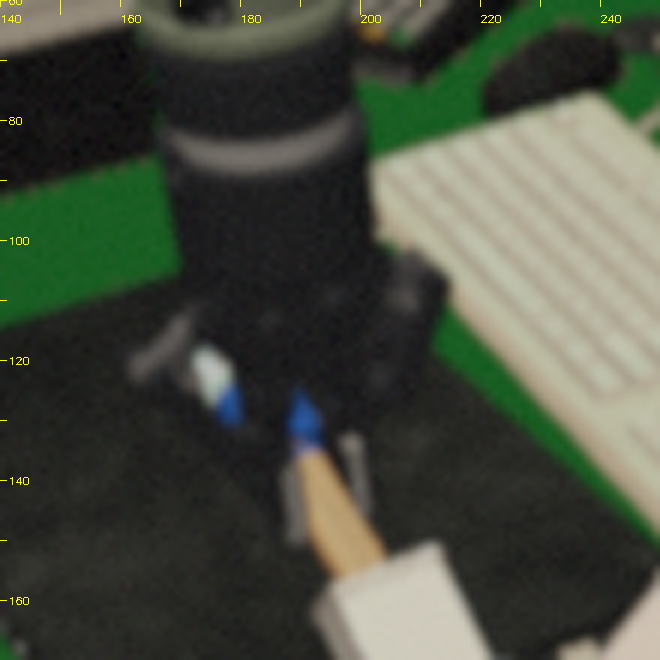

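```bash
python3 -m pendant '[0,0,0,-2,0, 0,0,0,-4,0, 0,0,0,-4,0, 60,0,0,-4,0, 60,0,0,-4,0, 60,0,0,-4,0, 60,0,0,-4,0]'
python3 - <<'E'
from ins import *
st()
snap("20"); overlay("20",509.5,-108,np.radians(90)); crop("scene","20",140,60,110,110,6,"sc21")
E
```

```text
time_s: 25.9
tcp_pos: [506.8, 29.2, 90.0]
tool_rot: [-1.598, -0.034, 1.634]
contact_force: [-0.1, 0.4, -0.1]
width: 59.8
t 25.90 tcp [506.8  29.2  90. ] F [-0.1  0.4 -0.1] w 59.8 jaw yaw -176.5 down [ 0.025  0.036 -0.999] q [-0.11  0.38 -0.52  0.65  0.04 -1.74]
```

View pics/ov_top_20.png

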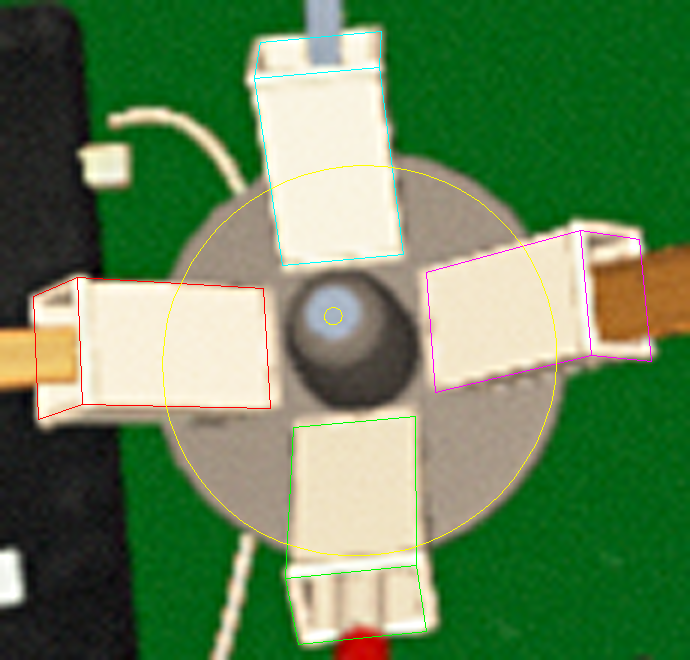

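View pics/sc21.png

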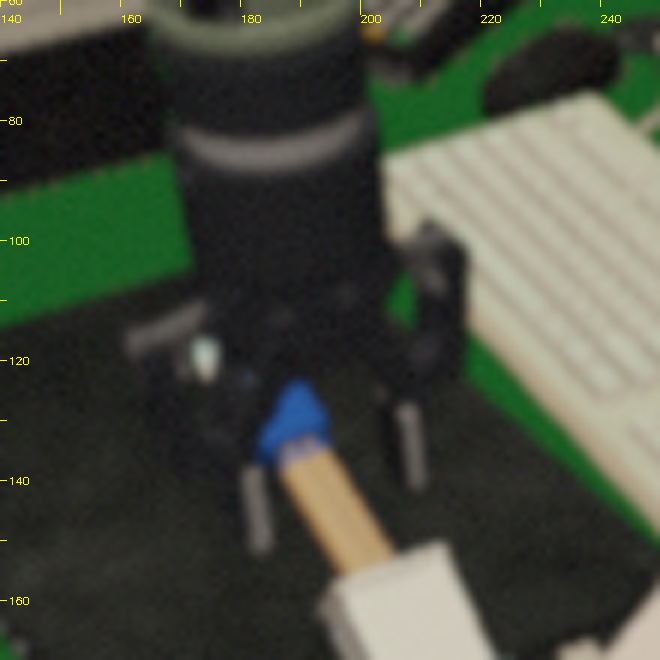

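```bash
python3 -m pendant '[60,0,-40,0,0, 60,0,-90,0,0, 60,0,-140,0,0, 60,0,-190,0,0, 60,40,-210,30,0, 60,80,-230,60,0, 60,120,-230,100,0, 60,150,-230,140,0, 60,150,-230,140,0,60,150,-230,140,0]'
python3 - <<'E'
from ins import *
st()
snap("21"); overlay("21",509.5,-108,np.radians(90)); crop("scene","21",140,80,120,110,6,"sc22"); crop("top","21",70,160,150,120,5,"tc22")
E
```

```text
time_s: 27.0
tcp_pos: [350.6, 162.9, 321.8]
tool_rot: [-1.599, -0.035, 1.637]
contact_force: [0.2, -0.4, 0.6]
width: 59.7
t 27.00 tcp [350.6 162.9 321.8] F [ 0.2 -0.4  0.6] w 59.7 jaw yaw -176.3 down [ 0.026  0.036 -0.999] q [ 0.22 -0.07 -0.42  1.18  0.03 -1.42]
```

View pics/ov_top_21.png

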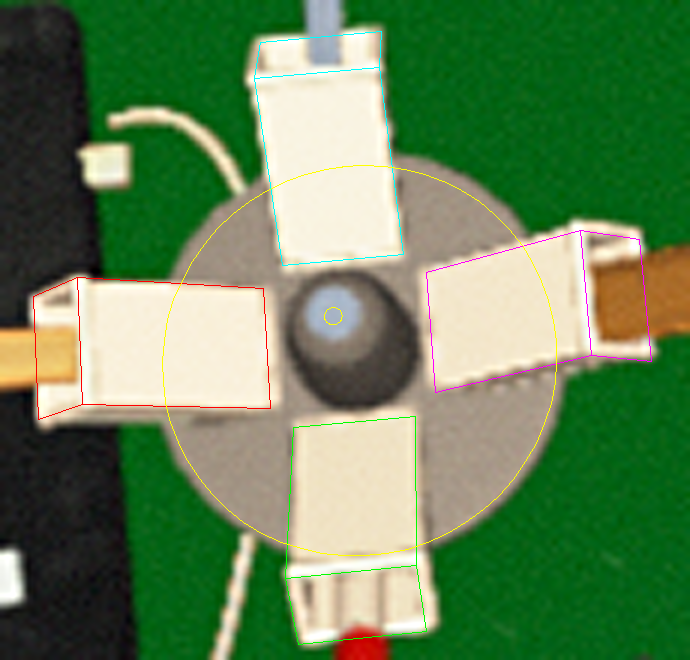

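View pics/sc22.png

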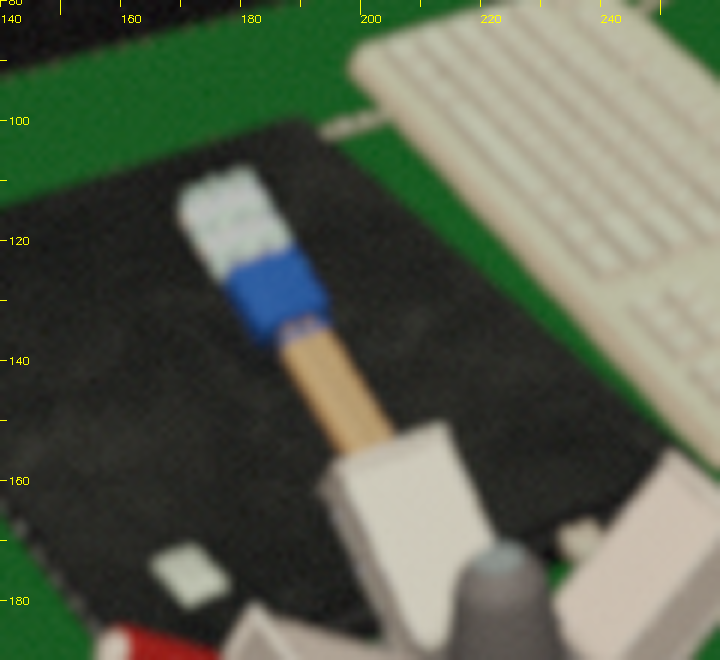

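View pics/tc22.png

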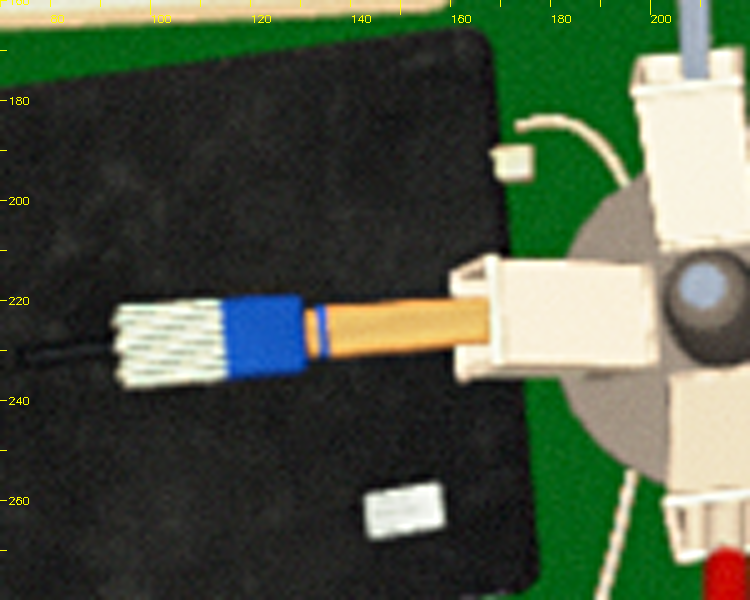

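View pics/scene21.png

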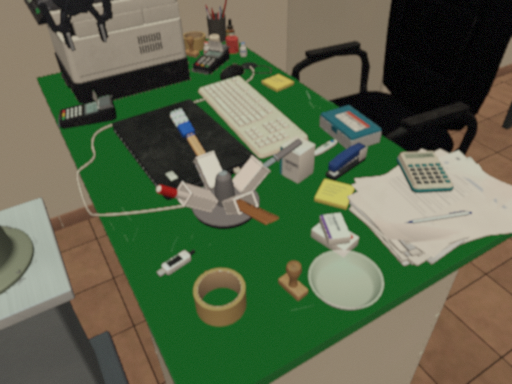

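View pics/top21.png

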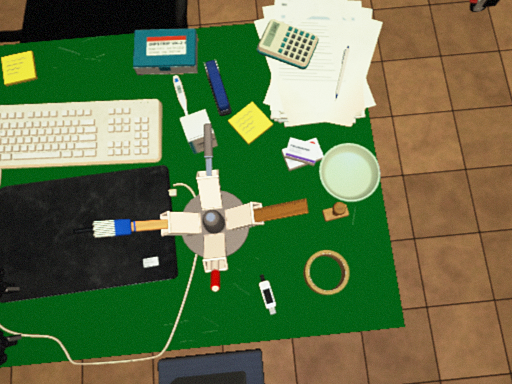

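```bash
python3 - <<'E'
from ins import *
s,t=load("21")
a=tri(s,(175.8,111.3),t,(93.4,229)); b=tri(s,(188.5,135.5),t,(131,226.5)); print("tip",a,"head start",b)
o,M=pocket(509.5,-108,np.radians(91)); print("floor",o, "tip-floor",np.linalg.norm(a[0]-o),"head-floor",np.linalg.norm(b[0]-o), "elev",np.degrees(np.arcsin((a[0]-o)[2]/np.linalg.norm(a[0]-o))))
for e in (34,36,38,40):
  bb=np.array([0,np.cos(np.radians(e)),np.sin(np.radians(e))])
  for off in (3,):
    f=o+M@[off,0,0]
    print(e,"tip",proj(s,f+200*bb).round(1),proj(t,f+200*bb).round(1),"head(top surf)",proj(s,f+128*bb+[0,-5,7]).round(1),proj(t,f+128*bb+[0,-5,7]).round(1))
E
```

```text
tip (array([500.75789958, 115.21018156, 141.92027168]), np.float64(2.199106446252441)) head start (array([503.88923584,  52.81993759, 105.4463973 ]), np.float64(1.0393835158460467))
floor [508.80190374 -68.00609219  37.        ] tip-floor 211.28457676945501 head-floor 138.95313268591096 elev 29.774171517262538
34 tip [[180.6 111.5]] [[100.6 223.2]] head(top surf) [[193.3 135.5]] [[138.6 222.9]]
36 tip [[181.  110.1]] [[101.6 222.6]] head(top surf) [[193.5 134.7]] [[139.4 222.5]]
38 tip [[181.4 108.8]] [[102.8 221.9]] head(top surf) [[193.8 133.9]] [[140.2 222.1]]
40 tip [[181.8 107.6]] [[104.1 221.2]] head(top surf) [[194.2 133.2]] [[141.2 221.7]]
```

```bash
python3 - <<'E'
from ins import *
to([506,29.5,150],[506,29.5,82])
E
```

```text
t 27.10 tcp [352.8 162.  321.6] F [ 0.2  0.5 -0.3] w 60.2 jaw yaw -176.4 down [ 0.027  0.036 -0.999] q [ 0.22 -0.06 -0.42  1.18  0.03 -1.42]
[506.  30. 150.] -> [-147.7  170.7 -139.6]
[506.  30.  82.] -> [-150.   238.6 -137.7]
```

```bash
python3 -m pendant '[60,-146,50,-142,0.04, 60,-146,50,-142,0.04, 60,-146,50,-142,0.04, 60,-146,50,-142,0.04, 60,-146,50,-142,0.04, 60,-147,100,-141,0.04, 60,-148,150,-140,0.04, 60,-149,195,-139,0.04, 60,-150,225,-138,0.04, 60,-150,238,-138,0.04, 60,-150,238,-138,0.04]'
python3 - <<'E'
from ins import *
to([506,29.5,82])
snap("22"); crop("scene","22",140,60,110,110,6,"sc23");crop("top","22",80,180,120,70,6,"tc23")
E
```

```text
time_s: 28.2
tcp_pos: [503.4, 29.2, 79.6]
tool_rot: [-1.592, -0.036, 1.592]
contact_force: [0.8, 0.1, -0.5]
width: 60.4
t 28.20 tcp [503.4  29.2  79.6] F [ 0.8  0.1 -0.5] w 60.4 jaw yaw -178.8 down [ 0.02   0.037 -0.999] q [-0.11  0.39 -0.54  0.63  0.04 -1.7 ]
[506.  30.  82.] -> [ 0.4 -2.3 -2.7]
```

View pics/sc23.png

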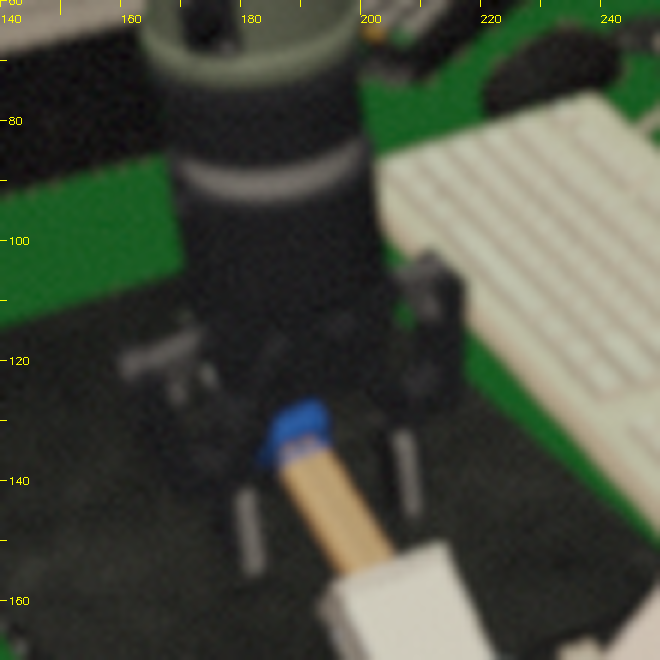

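View pics/tc23.png

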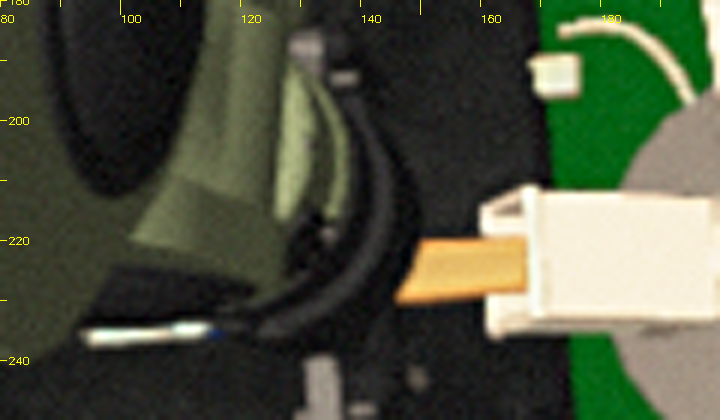

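```bash
python3 -m pendant '[60,0,0,-2,0, 0,0,0,-2,0, 0,0,0,-2,0, 0,0,0,-2,0, 0,0,0,-2,0, 0,0,0,-2,0]'
python3 -m pendant '[0,-2,-3,0,0, 0,-4,-6,0,0, 0,-6,-9,0,0, 0,-6,-9,0,0]'
python3 - <<'E'
from ins import *
st()
snap("23"); crop("scene","23",140,60,110,110,6,"sc24");overlay("23",509.5,-108,np.radians(90))
E
```

```text
time_s: 28.9
tcp_pos: [507.5, 29.8, 82.8]
tool_rot: [-1.598, -0.036, 1.594]
contact_force: [-1.4, 0.3, 4.5]
width: 18.9
time_s: 29.3
tcp_pos: [506.5, 24.5, 90.9]
tool_rot: [-1.596, -0.039, 1.594]
contact_force: [0.9, 5.1, -3.0]
width: 19.0
t 29.30 tcp [506.5  24.5  90.9] F [ 0.9  5.1 -3. ] w 19.0 jaw yaw -178.7 down [ 0.024  0.039 -0.999] q [-0.12  0.38 -0.52  0.65  0.04 -1.72]
```

View pics/sc24.png

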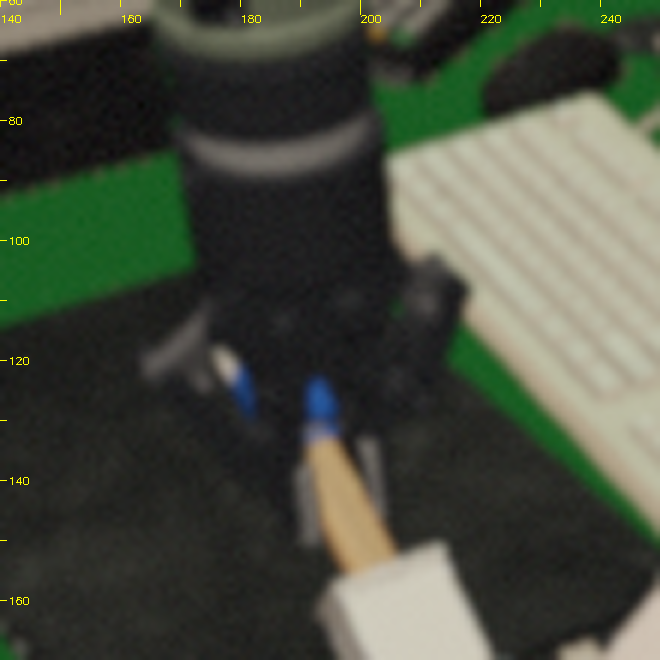

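```bash
python3 -m pendant '[0,-2.5,1.5,0,0, 0,-5,3,0,0, 0,-5,3,0,0]'
python3 -m pendant '[0,-2.5,2,0,0, 0,-4,3.5,0,0, 0,-4,3.5,0,0]'
python3 - <<'E'
from ins import *
st()
snap("24"); crop("scene","24",140,60,110,110,6,"sc25");crop("top","24",80,180,120,70,6,"tc25")
E
```

```text
time_s: 29.7
tcp_pos: [506.2, 19.3, 87.0]
tool_rot: [-1.595, -0.038, 1.594]
contact_force: [0.7, 3.9, -4.5]
width: 18.8
time_s: 30.0
tcp_pos: [506.4, 15.2, 83.5]
tool_rot: [-1.595, -0.037, 1.594]
contact_force: [0.0, 4.8, -4.6]
width: 19.1
t 30.00 tcp [506.4  15.2  83.5] F [ 0.   4.8 -4.6] w 19.1 jaw yaw -178.7 down [ 0.023  0.038 -0.999] q [-0.14  0.39 -0.53  0.64  0.04 -1.73]
```

View pics/sc25.png

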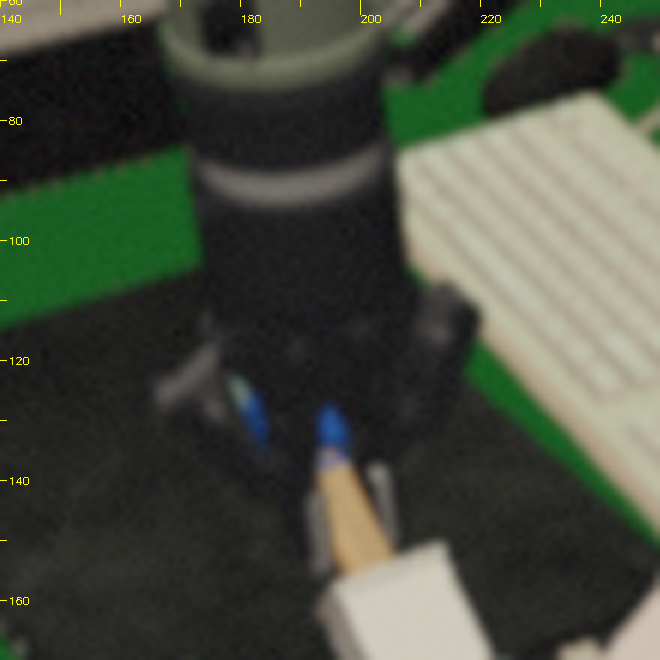

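View pics/tc25.png

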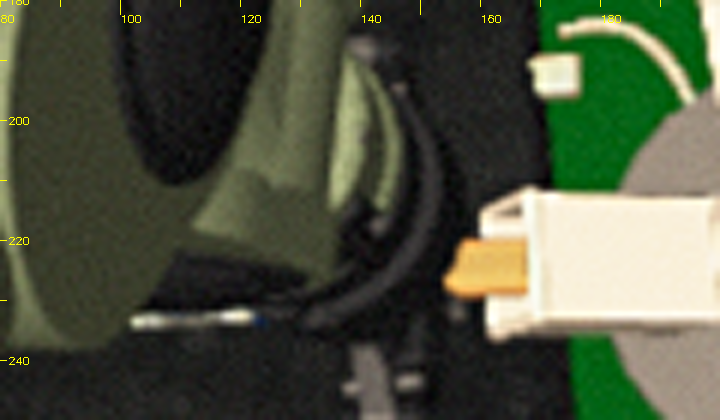

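```bash
python3 -m pendant '[0,-1.5,1.2,0,0, 0,-1.5,1.2,0,0]'; python3 -m pendant '[0,-1.5,1.2,0,0, 0,-1.5,1.2,0,0]'
```

```text
time_s: 30.3
tcp_pos: [506.8, 13.9, 82.6]
tool_rot: [-1.596, -0.037, 1.594]
contact_force: [-0.9, 4.9, -4.4]
width: 19.3
time_s: 30.5
tcp_pos: [507.0, 13.1, 81.7]
tool_rot: [-1.596, -0.039, 1.594]
contact_force: [-1.0, 8.1, -0.7]
width: 18.9
```

```bash
python3 -m pendant '[0,-1.5,1.2,0,0, 0,-1.5,1.2,0,0]'; python3 -m pendant '[0,-1,0.8,0,0, 0,-1,0.8,0,0]'
```

```text
time_s: 30.7
tcp_pos: [507.5, 13.2, 81.3]
tool_rot: [-1.598, -0.042, 1.595]
contact_force: [-1.5, 13.4, 6.8]
width: 19.3
time_s: 30.9
tcp_pos: [507.9, 13.3, 81.1]
tool_rot: [-1.599, -0.045, 1.596]
contact_force: [-2.6, 17.9, 10.7]
width: 19.1
```

```bash
python3 -m pendant '[0,2,-1.5,0,0, 0,3,-2.5,0,0, 60,3,-2.5,0,0, 60,3,-2.5,0,0, 60,3,-2.5,0,0, 60,3,-2.5,0,0]'
python3 -m pendant '[60,0,-40,0,0, 60,0,-90,0,0, 60,0,-140,0,0, 60,0,-190,0,0, 60,40,-210,30,0, 60,80,-230,60,0, 60,120,-230,100,0, 60,165,-230,145,0, 60,165,-230,145,0,60,165,-230,145,0]'
python3 - <<'E'
from ins import *
st()
snap("25"); overlay("25",509.5,-108,np.radians(90)); crop("scene","25",140,80,120,110,6,"sc26"); crop("top","25",70,160,150,120,5,"tc26")
E
```

```text
time_s: 31.5
tcp_pos: [507.8, 11.6, 82.4]
tool_rot: [-1.597, -0.035, 1.593]
contact_force: [0.8, -0.5, 0.2]
width: 60.2
time_s: 32.5
tcp_pos: [350.6, 166.9, 314.6]
tool_rot: [-1.597, -0.036, 1.598]
contact_force: [1.0, -0.7, -0.1]
width: 60.2
t 32.50 tcp [350.6 166.9 314.6] F [ 1.  -0.7 -0.1] w 60.2 jaw yaw -178.5 down [ 0.025  0.037 -0.999] q [ 0.23 -0.06 -0.43  1.16  0.03 -1.37]
```

View pics/ov_top_25.png

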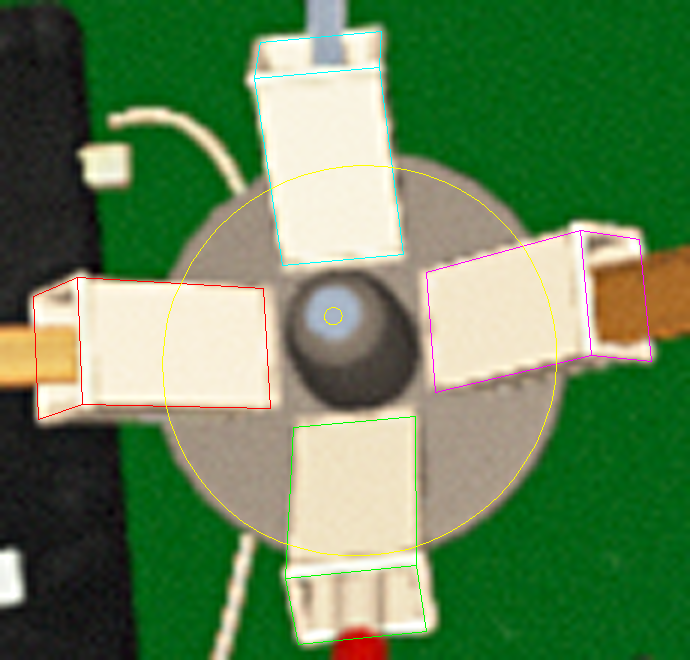

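View pics/sc26.png

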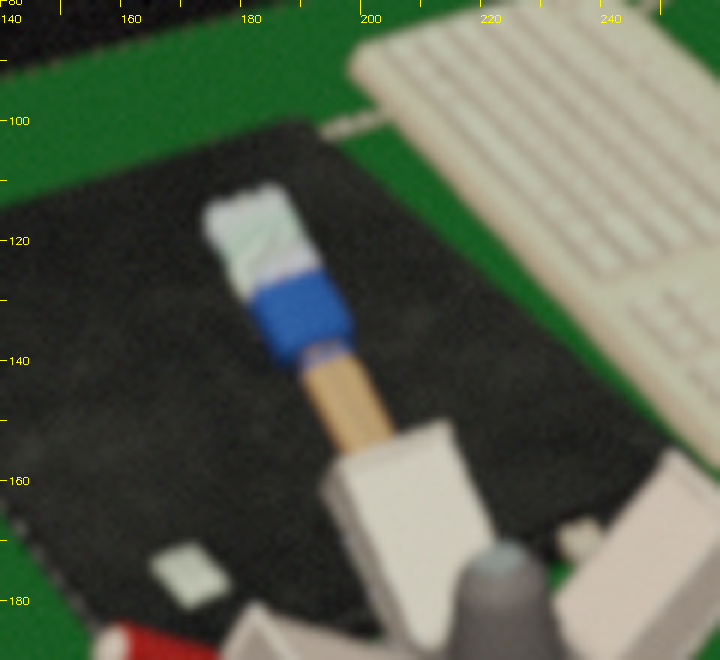

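View pics/tc26.png

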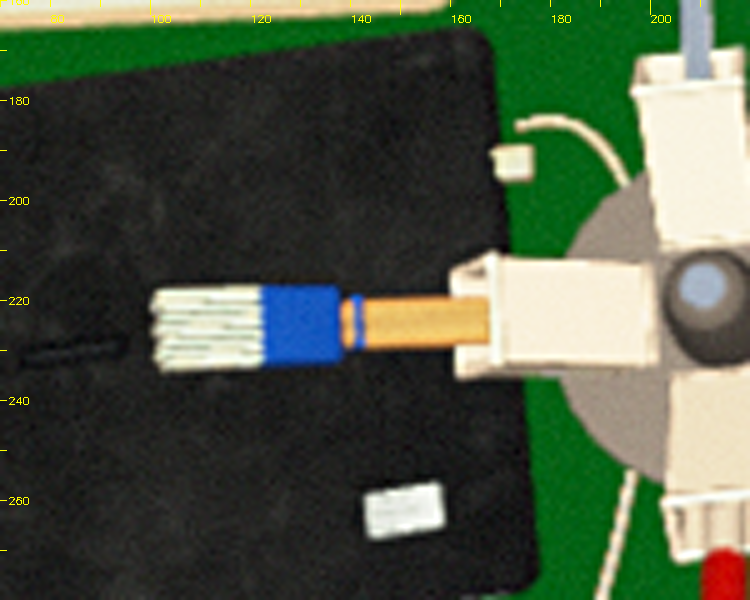

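```bash
python3 - <<'E'
from ins import *
s,t=load("25")
a=tri(s,(180.3,112.8),t,(100.3,225.4)); b=tri(s,(194,139),t,(138,224.8)); print("tip",a,"head start",b)
o,M=pocket(509.5,-108,np.radians(90.3))
d=a[0]-b[0]; e=np.degrees(np.arctan2(d[2],d[1])); print(np.linalg.norm(d),e)
for q,n in ((a,200),(b,128)):
    v=M.T@(q[0]-o); print("pocket frame",v.round(1),n)
T=lambda q,sx,sy,x,y:(q,sx,sy,155+x/6-.5,165+y/6-.5)
for e in (30,31,32,33):
  bb=np.array([0,np.cos(np.radians(e)),np.sin(np.radians(e))])
  f=o+M@[-5,0,0]; n=np.array([0,-np.sin(np.radians(e)),np.cos(np.radians(e))])
  print(e,"tip low edge",proj(s,f+200*bb-8*n).round(1),proj(t,f+200*bb-8*n).round(1),"up edge",proj(s,f+200*bb+8*n).round(1),proj(t,f+200*bb+8*n).round(1),"head up",proj(s,f+128*bb+8*n).round(1),proj(t,f+128*bb+8*n).round(1))
E
```

```text
tip (array([506.65798319, 101.49400795, 142.51978798]), np.float64(2.6148937023008387)) head start (array([509.17758472,  39.3137907 , 100.43033416]), np.float64(3.491147136425099))
75.12822327076863 34.093859373658596
pocket frame [ 28.1   1.7 197.7] 200
pocket frame [ 20.4  -0.4 123. ] 128
30 tip low edge [[180.5 114.9]] [[ 99.7 224.3]] up edge [[181.1 111.3]] [[101.3 222.8]] head up [[193.4 135.9]] [[138.5 222.8]]
31 tip low edge [[180.6 114.1]] [[100. 224.]] up edge [[181.2 110.6]] [[101.7 222.4]] head up [[193.6 135.5]] [[138.8 222.6]]
32 tip low edge [[180.7 113.3]] [[100.3 223.7]] up edge [[181.4 109.9]] [[102.2 222.1]] head up [[193.7 135.1]] [[139.2 222.4]]
33 tip low edge [[180.9 112.5]] [[100.7 223.3]] up edge [[181.6 109.2]] [[102.7 221.7]] head up [[193.9 134.7]] [[139.7 222.2]]
```

```bash
python3 - <<'E'
import cv2,numpy as np
for n in("top","scene"):
    a=cv2.GaussianBlur(cv2.imread(f"pics/{n}1.png"),(5,5),0).astype(int); b=cv2.GaussianBlur(cv2.imread(f"pics/{n}25.png"),(5,5),0).astype(int)
    d=(abs(a-b).max(2)>30).astype('uint8')*255; cv2.imwrite(f"pics/diff_{n}.png",d)
d=np.hstack([cv2.imread("pics/diff_top.png"),cv2.imread("pics/diff_scene.png")]); cv2.imwrite("pics/diff.png",cv2.resize(d,(800,300)))
E
```

```text
(no output)
```

View pics/diff.png

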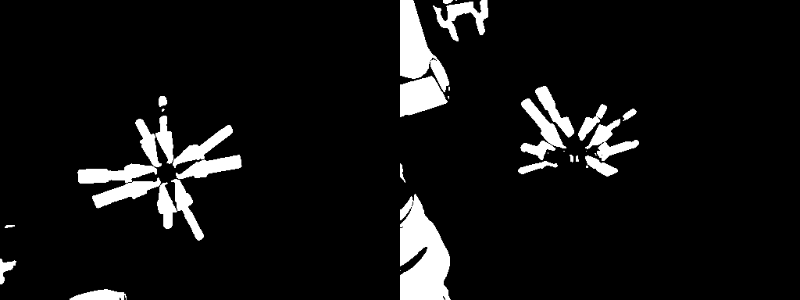

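The difference picture shows changes only at the organiser, its utensils and the arm. No bystander has moved.

```bash
python3 - <<'E'
from h import *
st(); print(robot.finish_job())
E
```

```text
t 32.60 tcp [353.1 165.6 314.4] F [ 0.5  0.4 -0. ] w 60.2 jaw yaw -178.7 down [ 0.027  0.036 -0.999] q [ 0.23 -0.06 -0.43  1.16  0.03 -1.37]
the job is handed in; nothing more can be done
None
```

The brush is back in its own pocket, handle down and bristles up, and that pocket points left over the laptop. I handed the job in at 32.6 s of the 64 s allowed.

**How it was done:**
- I pushed the turntable round by about 159° and pulled the brush out.
- I tipped the brush over in the grip by pressing its bristle end on the grey post.
- I then put the handle into the same pocket.
- The first push stopped about 12 mm short, at up to about 40 N. I gripped it again, lined it up with the pocket and pushed until it stopped moving, at about 20 N.

**Last checks:**
- **Pocket direction:** about 90–91° by the overlay on the top view, where straight left is 90°.
- **Brush depth:** the bristle tips measure about 198 mm up the pocket axis for a 200 mm brush, so it is home to within a few millimetres. It droops about 6–9° below the pocket's axis.
- **Other items:** the ruler, marker and letter opener are still in their pockets. The before-and-after pictures show no bystander moved.
- **Robot:** it was clear of everything with no contact force when I handed in.

**What went wrong:**
- One wrist turn went the wrong way and reached the last joint's end of travel (3.14 rad). It left the tool tilted about 2.5° for the rest of the job, and nothing was touched.
- Pressing the brush on the post reached about 24 N at the end, more than the roughly 8 N seen earlier in that press. I did not find out why and lifted off straight away.

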